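Tilt the tile-decorating easel to the pointer's angle

ROBOT

A 6-joint arm with a two-finger parallel gripper is mounted at the origin on the work surface. World frame = base frame: x ahead of the robot, y to its left, z up, the work surface at z = 0. Lengths are in m, angles in rad, forces in N, time in s.
With the tool pointing down it reaches from about 0.275 to 0.85 m from the base axis. Payload 5.2 kg.
Tool frame: the origin (TCP) lies midway between the tips of the shut fingers; the grasp point (between the pads) lies 19 mm behind it; z points along the fingers, x is the direction in which the jaws open and shut, and the axes are right-handed (so a half turn about z gives the same grasp; the last joint's range is limited). The gripper opens to 85 mm and grips with 20 to 120 N. Pads are 22 mm wide; open, the fingers measure 114 mm over their backs; the gripper's body (76 mm by 85 mm) begins 54 mm behind the grasp point. The pads swing forward as they close: fully open they stand 13 mm farther back than shut.
Start: joints at [-1.398, 0.259, 1.535, -0, 1.348, -0.203], TCP at [0.202, -0.512, 0.205] pointing down, gripper open.
Joint ranges: [-3.14, 3.14], [-0.91, 2.08], [0.19, 2.58], [-1.22, 4.36], [0.22, 2.71], [-3.12, 3.12]. Speed limits (rad/s): [2.57, 2.57, 3.14, 3.14, 3.14, 3.14].

INTERFACE

Orientations are given as a rotation vector (axis times angle).
In Python, from rig import status, viewer, env gives the robot as it stands.
- The arm moves only by the shell command python3 -m creep 'ROWS' [OPENING] [FORCE]. ROWS is JSON, a list of rows, each an object with "xyz": the shift along the tool's x, y, z in cm, a list of three; "spin": the turn about the tool's z in degrees. A call has 1 to 12 rows; each row shifts and turns the commanded pose from where the row before left it, along the tool's axes as they then stand; what a row does not reach is not made up. A row lasts 1/12 s, in which the tool goes at most 41.7 mm and 7.16 degrees, less where a joint would pass 70% of its speed; a pose out of reach is approached as far as the arm can. A call is refused whole if a number of a shift passes 4.17 or a number of a turn 7.16, either way. A call with a gripper value outside its range is refused whole. OPENING is the finger opening in cm, from 0 to 8.54, set as the call begins (- or left out, the last holds). The fingers move at their own pace and stop on an object; FORCE is the grip in N (left out, the last holds). Time passes only in rows, so rows that do not move let the fingers close. It gives the time, the measured TCP pose, the force and the opening at its end, in the units of the state.
- status.sense(): the state, without advancing time (a new reading comes with each control period).
- viewer.camera(name): name is "scene" or "side" or "wrist"; returns the picture (420x560x3 uint8, red, green, blue); there is no depth.
- viewer.calibration(name): a dict with "fx", "fy", "cx", "cy" (pixels), "D" ([k1, k2, p1, p2, k3] as OpenCV has them; the pictures are not rectified), "world_to_cam" (4x4, takes a point from world to camera coordinates); the wrist camera has in their place "T_tool_cam" (4x4, takes a point from camera to tool coordinates, whose origin is the TCP and whose axes are the tool frame's). Camera axes: x right, y down, z forward; pixel columns grow to the right and rows downward; lengths in m; the calibration is good to about 2 mm. A picture is of the moment at which its call begins: read the wrist's pose just before it. calibration takes no time and is no camera call.
- env.finish_job(): hands the job in, once; it reports no verdict.
The state is a dict: "clock": time; "joint_positions": joint angles; "joint_velocities": joint speeds; "joint_torque": joint torques, N m; "ee_pos": TCP position; "orientation": TCP orientation; "contact_force": force on the tool from outside, world axes, zero at the start; "wrist_torque": the same for the moment, N m; "gripper_width": finger opening in m.
Only numpy, scipy, OpenCV 4.12 (cv2) and the standard library are available. Lean on these libraries where they do the work, as an engineer would, in place of code of your own. Each camera call takes 0.05 s, during which the arm holds its last target.

TASK

Raise the hinged board of the tabletop easel until it stands at the same slope as the red pointer arm beside it, and leave it standing there. The tile must stay lying on the board against its bottom ledge; leave the pointer as it is set, and do not disturb the bowls and the sponge.

Things in the scene. Friction and masses are not known exactly. Their poses are not given: they have to be found in the camera images.
- board (a joint): angle of the easel's plywood board about its hinge, rad: 0 lying flat on the base (the start), growing as the far edge rises, up to 1.1. The hinge is stiff (friction about 0.9 N m): the board stays where it is left, and raising it takes about 8 N at the handle, square to the board.
- board_hinge (a point): point on the hinge line, at the middle of the board's width, on its underside; the hinge runs along the board's near edge (the robot's side), 24 mm above the table. It turns with the board: x runs up the board from hinge to free edge, y along the hinge, z is square to the board, out of its upper face. The board is 210 mm (x) by 200 mm (y) by 10 mm thick (z 0 to 10 mm). A ledge 12 mm wide and 12 mm proud of the upper face runs along the hinge edge (x 0 to 12 mm).
- board_handle (a point): centre of the handle bar, a black straight bar fixed to the board's upper face near the free edge: 12 mm thick along the board's x, 100 mm long along y, 18 mm deep along z, on a post at each end (76 mm clear between the posts). The centre lies at x 187, y 0, z 42 mm from board_hinge, that is 32 mm above the upper face; 23 mm free below the bar. Axes as board_hinge, turning with the board.
- pointer (a joint): angle of the red pointer arm about the same hinge line, same zero and sense as the board, rad: the slope wanted, 0.40 to 0.70. It is held by light friction and must not be moved.
- pointer_tip (a point): outer end of the red pointer arm, a bar 205 mm long, 5 mm thick, 10 mm deep, which pivots on the hinge line beside the board's left (+y) edge, 15 mm clear of it, in front of an aluminium arc with black ticks (radius 165 mm, up to 64 degrees, 126 to 132 mm left of the board's middle). Its x axis runs along the arm from the hinge outwards.
- tile_center (a point): centre of a loose painted terracotta tile, 100 x 100 x 10 mm, about 200 g, lying on the board with one edge on the ledge; z is square to its face.
- bowl_a_center (a point): centre, half-way up, of a loose terracotta bowl, 90 mm across the rim and 50 mm high; a bystander.
- bowl_b_center (a point): centre, half-way up, of a loose white bowl, 90 mm across the rim and 50 mm high; a bystander.
- sponge_center (a point): centre of a loose yellow and green sponge block, 75 x 50 x 35 mm; a bystander.
Not all that is in view belongs to the job. There is more than one size of the part that bears tile_center; the job needs the middle-sized.

How it is judged:
By the outcome, as a careful person would: the job done as asked, in the order asked, and still so for the second after the job is handed in, with the robot touching nothing.
It also fails if it takes over 38 s, if anything falls off the work surface, if the arm or the gripper's body presses on something with over 40 N, if the wrist force passes 120 N, or if a joint passes its speed limit or range.

## Working session

There is one attempt and no reset: what is moved stays moved. The work goes in short steps, Python scripts to look and compute and a shell command to move; the robot and the scene stay as the last step left them, time stands still between calls to the robot, and variables do not carry over. Pictures are saved under pics/ and viewed, and the job is handed in when it is done.

```bash
ls; mkdir -p pics
python3 - <<'E'
from rig import status, viewer, env
import cv2
print(status.sense())
for n in ["scene","side"]:
    im=viewer.camera(n); cv2.imwrite(f"pics/{n}0.png",im[:,:,::-1]); print(n,viewer.calibration(n))
print(viewer.calibration("wrist"))
E
```

```text
pics
{'clock': 0.0, 'joint_positions': array([-1.39779226e+00,  2.59340360e-01,  1.53613262e+00, -1.30950536e-05,
        1.34802931e+00, -2.02808857e-01]), 'joint_velocities': array([-0.00053797, -0.00098022,  0.00185729, -0.00069305, -0.00027632,
       -0.00148298]), 'joint_torque': array([-1.80979030e-03, -4.46031618e+01, -2.90570748e+01, -4.40045578e-04,
        1.20705212e-02,  3.19579124e-05]), 'ee_pos': array([ 0.2017711 , -0.51099534,  0.20445631]), 'orientation': array([-2.59618600e+00,  1.76659734e+00,  2.10271124e-03]), 'contact_force': array([-1.04120716,  0.38326593,  0.13122443]), 'wrist_torque': array([-0.02454496,  0.06045638,  0.02746763]), 'gripper_width': 0.08562798952577191}
scene {'fx': 536.9661389110411, 'fy': 536.9661389110411, 'cx': 268.3056278227746, 'cy': 211.63269506522244, 'D': array([0.06374178, 0.        , 0.        , 0.        , 0.        ]), 'world_to_cam': array([[-0.47852888,  0.87797907,  0.01276221,  0.19737099],
       [ 0.62952354,  0.35317199, -0.69207633, -0.3015136 ],
       [-0.61213579, -0.3231444 , -0.72171149,  1.47376302],
       [ 0.   
[... 322 characters left out ...]
81 ,  0.55236343, -0.72567165,  0.24056182],
       [ 0.4397006 , -0.57732067, -0.6880147 ,  0.91105461],
       [ 0.        ,  0.        ,  0.        ,  1.        ]])}
{'fx': 317.2953434307128, 'fy': 317.2953434307128, 'cx': 282.8602683359201, 'cy': 212.21216109955787, 'D': array([0.01406076, 0.        , 0.        , 0.        , 0.        ]), 'T_tool_cam': array([[ 9.99999279e-01,  1.20071206e-03, -2.35190862e-05,
        -4.00000251e-04],
       [-1.13795594e-03,  9.53629083e-01,  3.00982189e-01,
        -7.68992595e-02],
       [ 3.83821429e-04, -3.00981945e-01,  9.53629761e-01,
        -1.68761209e-01],
       [ 0.00000000e+00,  0.00000000e+00,  0.00000000e+00,
         1.00000000e+00]])}
```

View pics/scene0.png

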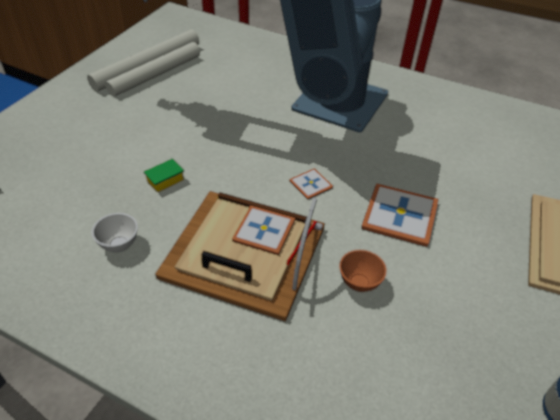

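View pics/side0.png

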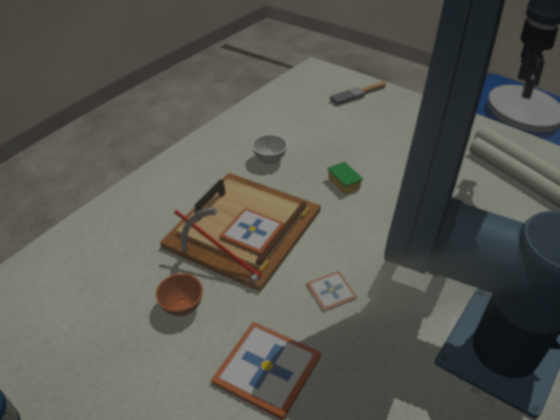

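Scene: easel about (240,250), handle (228,265), tile on the board at (264,228), red pointer at (305,240); white bowl (116,232), terracotta bowl (362,270), sponge (164,174). Side: pointer runs from (256,276) to (178,212). I'll enlarge both.

Run:
```python
import cv2
a=cv2.imread("pics/scene0.png")[180:325,145:345]; cv2.imwrite("pics/scene0c.png",cv2.resize(a,None,fx=4,fy=4,interpolation=cv2.INTER_CUBIC))
a=cv2.imread("pics/side0.png")[160:300,145:335]; cv2.imwrite("pics/side0c.png",cv2.resize(a,None,fx=4,fy=4,interpolation=cv2.INTER_CUBIC))
```

```text
(no output)
```

View pics/scene0c.png

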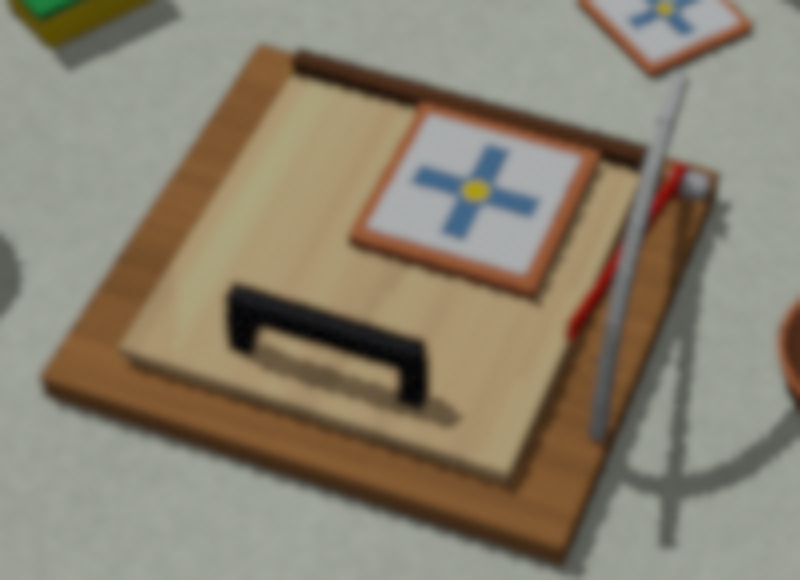

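View pics/side0c.png

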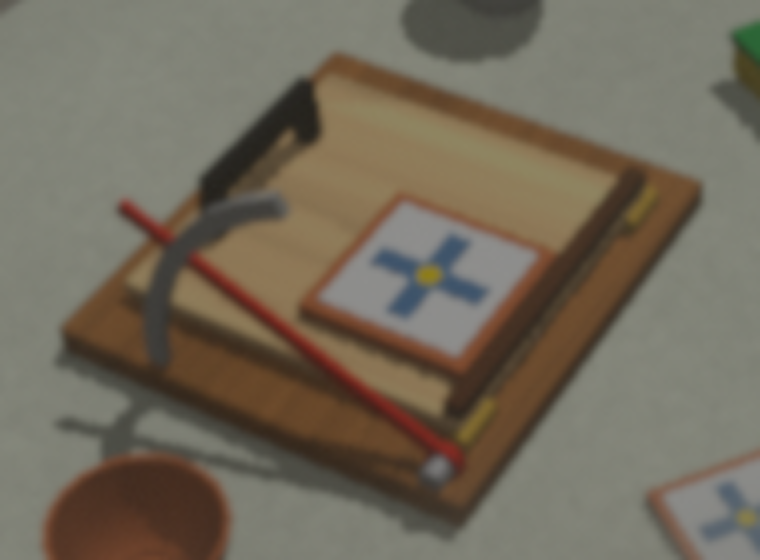

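```bash
cat > h.py <<'E'
import numpy as np, cv2
from rig import viewer
from scipy.spatial.transform import Rotation as R
from scipy.optimize import least_squares
C={n:viewer.calibration(n) for n in("scene","side")}
def proj(n,P,T=None):
    c=C.get(n) or viewer.calibration(n); T=c["world_to_cam"] if T is None else T
    K=np.array([[c["fx"],0,c["cx"]],[0,c["fy"],c["cy"]],[0,0,1]])
    return cv2.projectPoints(np.asarray(P,float).reshape(-1,3),cv2.Rodrigues(T[:3,:3])[0],T[:3,3],K,c["D"])[0][:,0]
def pose(hx,hy,yaw,ang):  # returns R,t of hinge frame at board angle
    return R.from_euler("z",yaw)*R.from_euler("y",-ang), np.array([hx,hy,0.024])
def pts(p,ang,X): 
    r,t=pose(*p,ang); return r.apply(X)+t
E
cat > fit.py <<'E'
from h import *
sc=lambda u,v:(145+(u-1.5)/4,180+(v-1.5)/4); sd=lambda u,v:(145+(u-1.5)/4,160+(v-1.5)/4)
B=[("scene",sc(120,350),(.21,-.1,.01)),("scene",sc(512,478),(.21,.1,.01)),("scene",sc(297,52),(0,-.1,.022)),
("side",sd(452,402),(0.006,.1,.022)),("side",sd(632,170),(0.006,-.1,.022)),("side",sd(128,283),(.21,.1,.01)),
("scene",sc(232,288),(.187,-.05,.051)),("scene",sc(425,345),(.187,.05,.051)),
("side",sd(305,82),(.187,-.05,.051)),("side",sd(203,183),(.187,.05,.051))]
P=[("scene",sc(572,335),(.205,.1175,0)),("side",sd(124,206),(.205,.1175,0)),("side",sd(455,458),(0,.1175,0)),]
def res(q,s=1):
    o=[]
    for L,a in((B,0),(P,q[3])):
        for n,uv,X in L: o.append(proj(n,pts(q[:3],a,[X]))[0]-uv)
    return np.array(o)
s=least_squares(lambda q:res(q).ravel(),[.55,0,0,.5],loss="soft_l1",diff_step=1e-4,x_scale=[.1,.1,.1,.1])
print(s.x); print(res(s.x).round(1).tolist())
print("handle",pts(s.x[:3],0,[[.187,0,.042]]),"free corners",pts(s.x[:3],0,[[.21,-.1,.01],[.21,.1,.01]]))
E
python3 fit.py
```

```text
[0.48574751 0.02528338 0.14869169 0.44369859]
[[0.4, -0.2], [0.8, -1.6], [0.1, -1.5], [0.8, -0.7], [1.3, -2.5], [-1.2, -1.2], [-0.3, 0.0], [1.5, 0.7], [0.5, -2.4], [0.1, -1.1], [0.9, 0.1], [-1.0, -0.3], [-1.4, -0.2]]
handle [[0.6706841  0.05298638 0.066     ]] free corners [[ 0.70824475 -0.04250288  0.034     ]
 [ 0.67861587  0.15529027  0.034     ]]
```

```bash
cat > go.py <<'E'
import sys
from h import *
from rig import status
def need(target,yaw):
    s=status.sense(); r=R.from_rotvec(s["orientation"]); M=r.as_matrix()
    x=M[:,0]; cur=np.arctan2(x[1],x[0])
    # tool z is down: +spin turns yaw negatively
    d=(-(yaw-cur)+np.pi/2)%np.pi-np.pi/2
    M2=M@R.from_euler("z",d).as_matrix()
    print("t",s["clock"],"pos",s["ee_pos"].round(4),"F",s["contact_force"].round(1),"w",round(s["gripper_width"],4),"q6",round(s["joint_positions"][5],2))
    print("tilt",M[:,2].round(4),"spin deg",round(np.degrees(d),2)," shift after spin (cm)",(M2.T@(np.array(target)-s["ee_pos"])*100).round(2))
if __name__=="__main__": need([float(a) for a in sys.argv[1:4]],float(sys.argv[4]))
E
python3 go.py 0.671 0.053 0.16 0.149
```

```text
t 0.1 pos [ 0.2018 -0.5111  0.2046] F [-0.3 -0.3  0. ] w 0.0854 q6 -0.2
tilt [-3.0e-04  1.6e-03 -1.0e+00] spin deg -77.01  shift after spin (cm) [ 54.77 -48.81   4.53]
```

```bash
python3 -m creep '[{"xyz":[0,0,0],"spin":-7},{"xyz":[0,0,0],"spin":-7},{"xyz":[0,0,0],"spin":-7},{"xyz":[0,0,0],"spin":-7},{"xyz":[0,0,0],"spin":-7},{"xyz":[0,0,0],"spin":-7},{"xyz":[0,0,0],"spin":-7},{"xyz":[0,0,0],"spin":-7},{"xyz":[0,0,0],"spin":-7},{"xyz":[0,0,0],"spin":-7},{"xyz":[0,0,0],"spin":-7}]' 4.5 30
python3 -m creep '[{"xyz":[2.7,-2.4,0],"spin":0},{"xyz":[2.7,-2.4,0],"spin":0},{"xyz":[2.7,-2.4,0],"spin":0},{"xyz":[2.7,-2.4,0],"spin":0},{"xyz":[2.7,-2.4,0],"spin":0},{"xyz":[2.7,-2.4,0],"spin":0},{"xyz":[2.7,-2.4,0],"spin":0},{"xyz":[2.7,-2.4,0],"spin":0},{"xyz":[2.7,-2.4,0],"spin":0},{"xyz":[2.7,-2.4,0],"spin":0}]'
python3 go.py 0.671 0.053 0.16 0.149
```

```text
clock: 1.02
ee_pos: [0.2018, -0.5112, 0.2048]
orientation: [-3.131, -0.243, 0.0]
contact_force: [-0.7, -0.4, -0.3]
gripper_width: 0.0449
clock: 1.85
ee_pos: [0.4339, -0.2325, 0.2051]
orientation: [-3.133, -0.233, 0.001]
contact_force: [0.6, -0.7, -0.1]
gripper_width: 0.0447
t 1.85 pos [ 0.4339 -0.2325  0.2051] F [ 0.6 -0.7 -0.1] w 0.0447 q6 -0.87
tilt [-4.e-04  3.e-04 -1.e+00] spin deg -0.01  shift after spin (cm) [ 27.68 -24.71   4.51]
```

```bash
python3 -m creep '[{"xyz":[2.7,-2.4,0],"spin":0},{"xyz":[2.7,-2.4,0],"spin":0},{"xyz":[2.7,-2.4,0],"spin":0},{"xyz":[2.7,-2.4,0],"spin":0},{"xyz":[2.7,-2.4,0],"spin":0},{"xyz":[2.7,-2.4,0],"spin":0},{"xyz":[2.7,-2.4,0],"spin":0},{"xyz":[2.7,-2.4,0],"spin":0},{"xyz":[2.7,-2.4,0],"spin":0},{"xyz":[2.7,-2.4,0],"spin":0},{"xyz":[0,0,0],"spin":0},{"xyz":[0,0,0],"spin":0}]'
python3 go.py 0.671 0.053 0.16 0.149
python3 - <<'E'
from rig import viewer,status
import cv2
from h import *
s=status.sense()
im=viewer.camera("wrist")[:,:,::-1].copy()
M=np.eye(4);M[:3,:3]=R.from_rotvec(s["orientation"]).as_matrix();M[:3,3]=s["ee_pos"]
T=np.linalg.inv(M@C.setdefault("wrist",viewer.calibration("wrist"))["T_tool_cam"])
np.save("Tw.npy",T)
cv2.imwrite("pics/w1raw.png",im)
big=cv2.resize(im,(784,588),interpolation=cv2.INTER_CUBIC)
p=[.4857,.0253,.1487]
for X,a in [((.21,-.1,.01),0),((.21,.1,.01),0),((.181,-.05,.051),0),((.181,.05,.051),0),((.193,.05,.051),0),((0,.1,.022),0),((.205,.1175,0),.444)]:
    u=proj("wrist",pts(p,a,[X]),T)[0]; print(X,u.round(1)); cv2.circle(big,tuple(int(v*1.4) for v in u),3,(255,0,255),1)
cv2.imwrite("pics/w1.png",big)
E
```

```text
clock: 2.85
ee_pos: [0.6648, 0.045, 0.2038]
orientation: [-3.132, -0.239, 0.003]
contact_force: [-0.1, -0.0, -0.6]
gripper_width: 0.0446
t 2.85 pos [0.6648 0.045  0.2038] F [-0.1 -0.  -0.6] w 0.0446 q6 -0.25
tilt [-2.2e-03  2.0e-04 -1.0e+00] spin deg 0.18  shift after spin (cm) [ 0.74 -0.69  4.37]
(0.21, -0.1, 0.01) [308.3 263.9]
(0.21, 0.1, 0.01) [314.1  80.7]
(0.181, -0.05, 0.051) [283.9 237.4]
(0.181, 0.05, 0.051) [284.6 135.5]
(0.193, 0.05, 0.051) [297.7 135.6]
(0, 0.1, 0.022) [93.6 77.8]
(0.205, 0.1175, 0) [290.9  44.7]
```

View pics/w1.png

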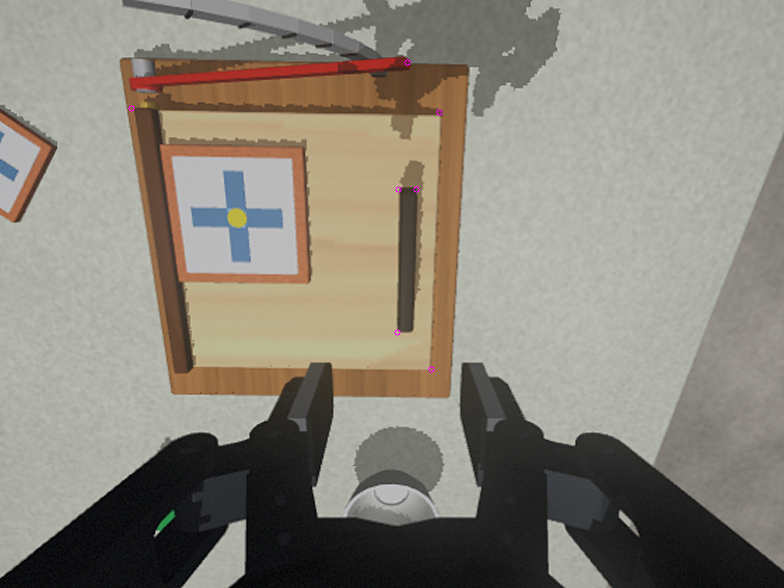

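```bash
python3 -m creep '[{"xyz":[0.7,-0.7,1.5],"spin":0},{"xyz":[0,0,2],"spin":0},{"xyz":[0,0,2],"spin":0},{"xyz":[0,0,2],"spin":0},{"xyz":[0,0,1.5],"spin":0},{"xyz":[0,0,1],"spin":0},{"xyz":[0,0,0],"spin":0},{"xyz":[0,0,0],"spin":0}]'
python3 go.py 0.671 0.053 0.052 0.149
python3 - <<'E'
from rig import viewer
import cv2
cv2.imwrite("pics/w2.png",viewer.camera("wrist")[:,:,::-1])
a=viewer.camera("scene")[180:325,145:345,::-1]; cv2.imwrite("pics/s2.png",cv2.resize(a,None,fx=4,fy=4,interpolation=cv2.INTER_CUBIC))
E
```

```text
clock: 3.57
ee_pos: [0.6701, 0.0506, 0.1048]
orientation: [-3.133, -0.232, 0.002]
contact_force: [-0.2, 0.3, -0.0]
gripper_width: 0.045
t 3.5667 pos [0.6701 0.0506 0.1048] F [-0.2  0.3 -0. ] w 0.045 q6 -0.24
tilt [-1.1e-03  1.0e-04 -1.0e+00] spin deg -0.07  shift after spin (cm) [ 0.13 -0.23  5.28]
```

View pics/w2.png

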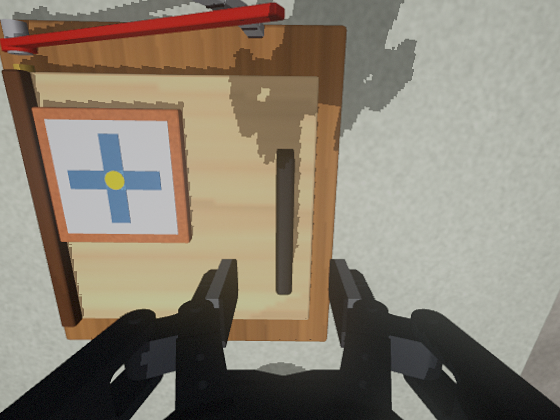

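View pics/s2.png

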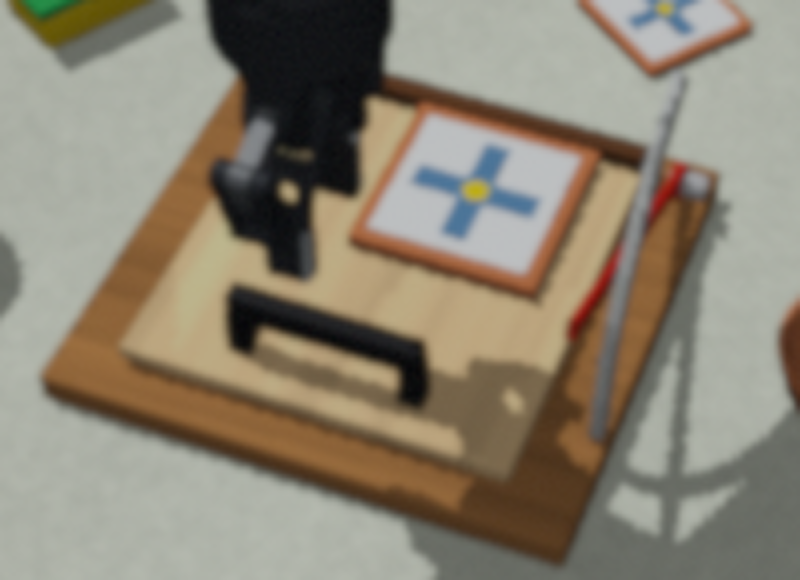

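Fingers straddle the bar (bar at x≈285 between fingers at 228 and 340 in the wrist view), consistent with the fit. Descend the rest and close.

```bash
python3 -m creep '[{"xyz":[0.1,-0.2,1],"spin":0},{"xyz":[0,0,1],"spin":0},{"xyz":[0,0,1],"spin":0},{"xyz":[0,0,1],"spin":0},{"xyz":[0,0,1],"spin":0},{"xyz":[0,0,0.3],"spin":0},{"xyz":[0,0,0],"spin":0}]'
python3 -m creep '[{"xyz":[0,0,0],"spin":0},{"xyz":[0,0,0],"spin":0},{"xyz":[0,0,0],"spin":0},{"xyz":[0,0,0],"spin":0},{"xyz":[0,0,0],"spin":0},{"xyz":[0,0,0],"spin":0},{"xyz":[0,0,0],"spin":0}]' 0 35
python3 go.py 0.671 0.053 0.052 0.149
python3 - <<'E'
from rig import viewer
import cv2
a=viewer.camera("scene")[180:325,145:345,::-1]; cv2.imwrite("pics/s3.png",cv2.resize(a,None,fx=4,fy=4,interpolation=cv2.INTER_CUBIC))
E
```

```text
clock: 4.25
ee_pos: [0.6701, 0.0534, 0.0503]
orientation: [-3.132, -0.234, 0.005]
contact_force: [0.1, 0.1, 1.2]
gripper_width: 0.0451
clock: 4.83
ee_pos: [0.6713, 0.0533, 0.0525]
orientation: [3.133, 0.234, 0.0]
contact_force: [-0.0, 0.3, -0.3]
gripper_width: -0.0
t 4.8333 pos [0.6713 0.0533 0.0525] F [-0.   0.3 -0.3] w -0.0 q6 -0.24
tilt [ 3.e-04 -0.e+00 -1.e+00] spin deg -0.01  shift after spin (cm) [-0.04  0.02  0.05]
```

View pics/s3.png

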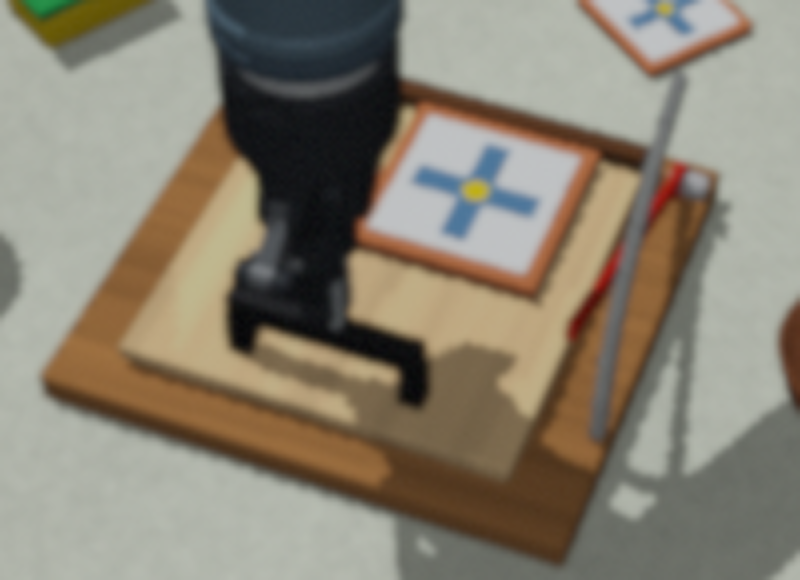

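Run:
```python
from rig import viewer,status
import cv2
from h import *
s=status.sense(); T=s["ee_pos"]
for n,x0,y0,w,h in(("scene",145,180,200,145),("side",145,130,200,145)):
    im=viewer.camera(n)[:,:,::-1]; b=cv2.resize(im[y0:y0+h,x0:x0+w],None,fx=4,fy=4,interpolation=cv2.INTER_CUBIC)
    b=cv2.convertScaleAbs(b,alpha=1.6,beta=15)
    for P,c in((T,(255,0,255)),(T+[0,0,.019],(0,255,0)),(T+[0,0,.073],(255,255,0)),(pts([.4857,.0253,.1487],0,[[.187,0,.042]])[0],(0,0,255))):
        u=proj(n,P)[0]; print(n,u); cv2.circle(b,(int((u[0]-x0)*4),int((u[1]-y0)*4)),4,c,2)
    cv2.imwrite(f"pics/{n}4.png",b)
cv2.imwrite("pics/w4.png",viewer.camera("wrist")[:,:,::-1])
```

```text
scene [227.52349644 266.89631305]
scene [227.09771134 260.54117454]
scene [225.81699351 241.49650605]
scene [227.30522186 262.07555668]
side [209.44226873 198.37660278]
side [208.60808907 191.79893562]
side [206.1561481  172.28065781]
side [209.16945024 193.77565929]
```

View pics/scene4.png

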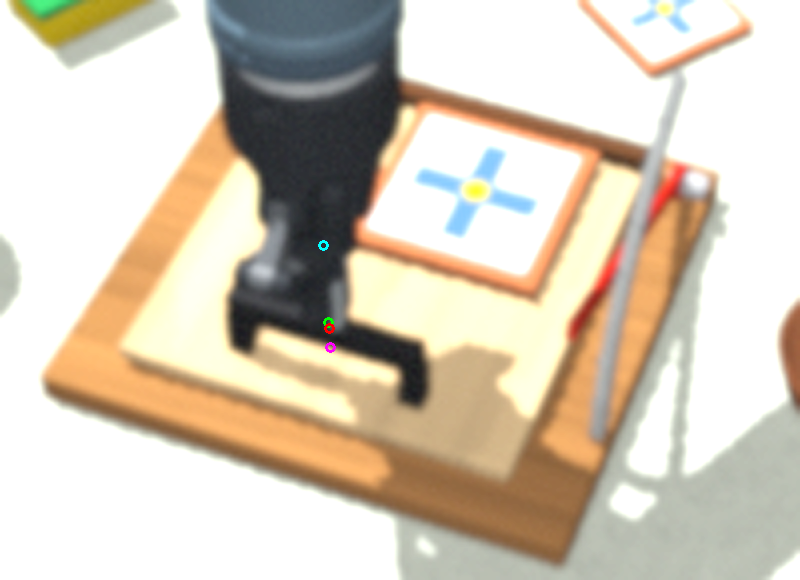

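View pics/side4.png

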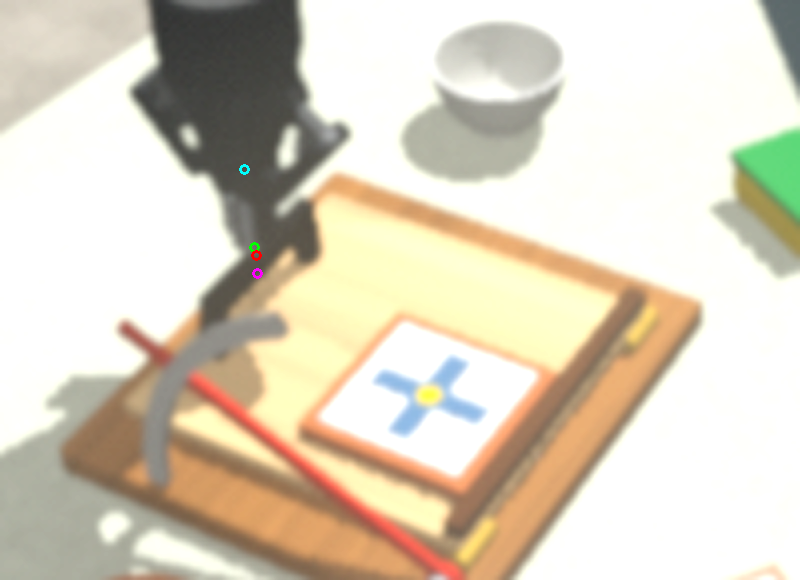

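View pics/w4.png

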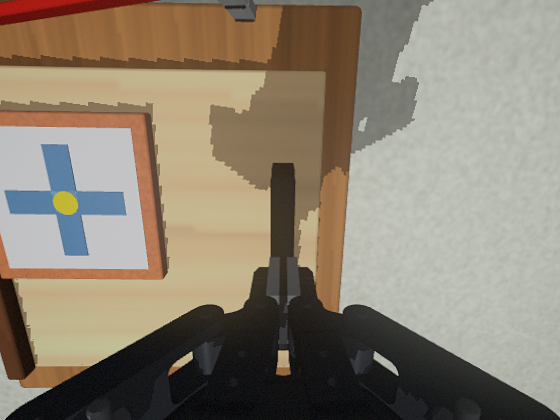

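Run:
```python
from rig import viewer
from h import *
c=viewer.calibration("wrist"); C["wrist"]=c
T=np.linalg.inv(c["T_tool_cam"])
for P in [(0,0,0),(0,0,-.019),(0,-.011,0),(0,.011,0),(0,-.011,-.01),(0,-.011,-.02),(.006,-.011,0),(.006,-.011,-.02)]: print(P,proj("wrist",[P],T)[0].round(1))
# s2 tips
print(proj("scene",[.6701+.0225,.0506,.1048]),proj("scene",[.6701+.037,.0506,.1048]))
import cv2
a=cv2.imread("pics/w4.png")[130:400,170:400]; cv2.imwrite("pics/w4c.png",cv2.convertScaleAbs(cv2.resize(a,None,fx=3,fy=2.2,interpolation=cv2.INTER_CUBIC),alpha=2.2,beta=20))
```

```text
(0, 0, 0) [283.1 251.9]
(0, 0, -0.019) [283.1 267.2]
(0, -0.011, 0) [283.1 234.2]
(0, 0.011, 0) [283. 269.]
(0, -0.011, -0.01) [283.1 241. ]
(0, -0.011, -0.02) [283.1 248.6]
(0.006, -0.011, 0) [293.6 234.3]
(0.006, -0.011, -0.02) [294.9 248.7]
[[218.75720281 256.43385956]] [[214.35182156 262.03419444]]
```

View pics/w4c.png

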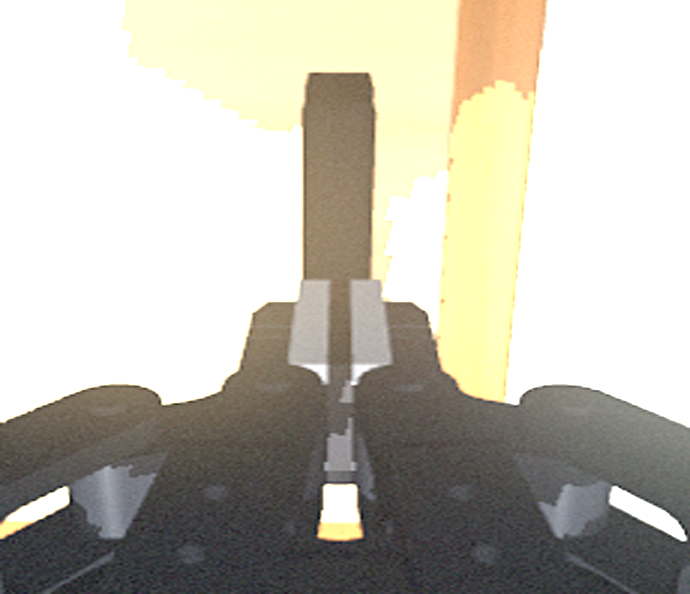

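The fingers shut just above the bar: in all three views the tips end near the bar's top, 20–30 mm short of where the reported TCP projects. I'll check that projection against the bar before correcting.

Run:
```python
from rig import viewer,status
from h import *
c=viewer.calibration("wrist"); C["wrist"]=c
s=status.sense(); M=np.eye(4);M[:3,:3]=R.from_rotvec(s["orientation"]).as_matrix();M[:3,3]=s["ee_pos"]
T=np.linalg.inv(M@c["T_tool_cam"]); p=[.4857,.0253,.1487]
print(s["gripper_width"],s["ee_pos"],s["joint_positions"])
print("bar end expected",proj("wrist",pts(p,0,[[.181,.05,.051],[.193,.05,.051],[.21,.1,.01]]),T))
T=np.linalg.inv(c["T_tool_cam"])
for y in (-.011,.011):
  for z in (0,-.02,-.025,-.03,-.035,-.04): print(y,z,proj("wrist",[(.006,y,z)],T)[0].round(1))
```

```text
0.00017353316769708974 [0.67124663 0.05326102 0.05231274] [-8.61284566e-02  5.98615434e-01  1.39776478e+00  1.61236647e-05
  1.14524446e+00 -2.34999964e-01]
bar end expected [[268.97290511 174.23402172]
 [294.77501305 174.26705204]
 [324.76470812  68.26074265]]
-0.011 0 [293.6 234.3]
-0.011 -0.02 [294.9 248.7]
-0.011 -0.025 [295.2 252.8]
-0.011 -0.03 [295.6 257.2]
-0.011 -0.035 [296.1 261.9]
-0.011 -0.04 [296.5 266.9]
0.011 0 [293.2 269. ]
0.011 -0.02 [294.4 286.8]
0.011 -0.025 [294.7 291.9]
0.011 -0.03 [295.1 297.3]
0.011 -0.035 [295.4 303. ]
0.011 -0.04 [295.9 309.1]
```

```bash
python3 -m creep '[{"xyz":[0,0,0],"spin":0},{"xyz":[0,0,0],"spin":0},{"xyz":[0,0,0],"spin":0},{"xyz":[0,0,0],"spin":0},{"xyz":[0,0,0],"spin":0}]' 4 35
python3 - <<'E'
from rig import viewer
import cv2
a=viewer.camera("wrist")[130:400,120:450,::-1]; cv2.imwrite("pics/w5.png",cv2.convertScaleAbs(cv2.resize(a,None,fx=2.2,fy=2.2,interpolation=cv2.INTER_CUBIC),alpha=1.8,beta=20))
a=viewer.camera("side")[130:275,145:345,::-1]; cv2.imwrite("pics/side5.png",cv2.convertScaleAbs(cv2.resize(a,None,fx=4,fy=4,interpolation=cv2.INTER_CUBIC),alpha=1.8,beta=20))
E
```

```text
clock: 5.45
ee_pos: [0.6713, 0.0533, 0.0523]
orientation: [3.133, 0.234, 0.0]
contact_force: [-0.5, -0.2, 0.1]
gripper_width: 0.0399
```

View pics/w5.png

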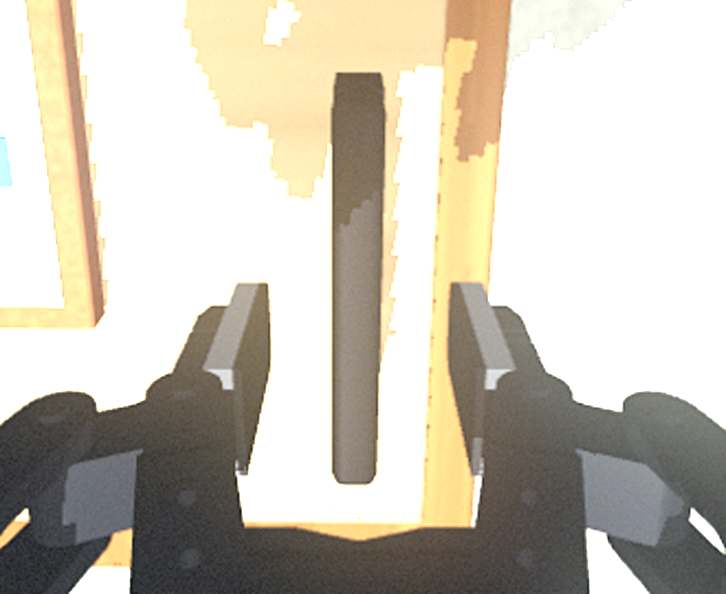

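View pics/side5.png

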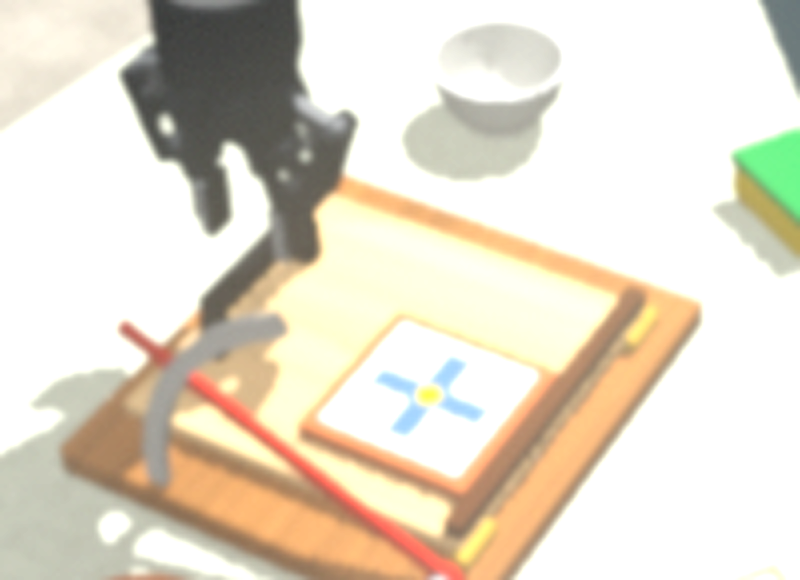

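```bash
python3 - <<'E'
from rig import viewer,status
from h import *
c=viewer.calibration("wrist"); C["wrist"]=c
s=status.sense(); p=[.4857,.0253,.1487]
for dz in (0,.01,.02,.03):
  M=np.eye(4);M[:3,:3]=R.from_rotvec(s["orientation"]).as_matrix();M[:3,3]=s["ee_pos"]+[0,0,dz]
  T=np.linalg.inv(M@c["T_tool_cam"])
  print(dz,proj("wrist",pts(p,0,[[.181,.05,.051],[.193,.05,.051],[.187,-.05,.051],[.21,.1,.01],[.112,0,.02]]),T).round(1).tolist())
E
python3 - <<'E'
import cv2
a=cv2.imread("pics/w4.png"); cv2.imwrite("pics/w4b.png",cv2.resize(a,(784,588)))
E
```

```text
0 [[268.9, 174.2], [294.7, 174.3], [281.8, 351.4], [324.7, 68.2], [157.8, 246.3]]
0.01 [[269.8, 170.5], [294.0, 170.5], [281.8, 339.1], [322.5, 70.5], [163.7, 240.0]]
0.02 [[270.5, 167.1], [293.4, 167.1], [281.9, 328.1], [320.5, 72.6], [169.1, 234.2]]
0.03 [[271.2, 164.1], [292.8, 164.2], [281.9, 318.0], [318.7, 74.5], [174.1, 228.9]]
```

The projection of the bar agrees with the pose. The finger tips really lie about 28 mm short of the nominal TCP (visible tip edge at row 258 against 234 expected), so I'll go 28 mm lower, watching force.

```bash
python3 -m creep '[{"xyz":[0,0,0.4],"spin":0},{"xyz":[0,0,0.4],"spin":0},{"xyz":[0,0,0.4],"spin":0},{"xyz":[0,0,0],"spin":0}]'
python3 -m creep '[{"xyz":[0,0,0.4],"spin":0},{"xyz":[0,0,0.4],"spin":0},{"xyz":[0,0,0],"spin":0}]'
python3 -m creep '[{"xyz":[0,0,0.4],"spin":0},{"xyz":[0,0,0.4],"spin":0},{"xyz":[0,0,0],"spin":0}]'
python3 -m creep '[{"xyz":[0,0,0],"spin":0},{"xyz":[0,0,0],"spin":0},{"xyz":[0,0,0],"spin":0},{"xyz":[0,0,0],"spin":0},{"xyz":[0,0,0],"spin":0},{"xyz":[0,0,0],"spin":0}]' 0 35
python3 - <<'E'
from rig import viewer
import cv2
a=viewer.camera("side")[130:275,145:345,::-1]; cv2.imwrite("pics/side6.png",cv2.convertScaleAbs(cv2.resize(a,None,fx=4,fy=4,interpolation=cv2.INTER_CUBIC),alpha=1.8,beta=20))
E
```

```text
clock: 5.88
ee_pos: [0.6704, 0.0533, 0.0388]
orientation: [-3.133, -0.234, 0.004]
contact_force: [0.2, 0.3, -0.7]
gripper_width: 0.0401
clock: 6.13
ee_pos: [0.6706, 0.0533, 0.0312]
orientation: [-3.133, -0.234, 0.002]
contact_force: [0.3, 0.3, -0.6]
gripper_width: 0.04
clock: 6.38
ee_pos: [0.6706, 0.0533, 0.0233]
orientation: [-3.133, -0.234, 0.002]
contact_force: [0.0, -0.3, -0.1]
gripper_width: 0.0399
clock: 6.88
ee_pos: [0.6706, 0.0532, 0.0245]
orientation: [-3.133, -0.233, 0.002]
contact_force: [-5.8, -1.3, 3.5]
gripper_width: 0.0116
```

View pics/side6.png

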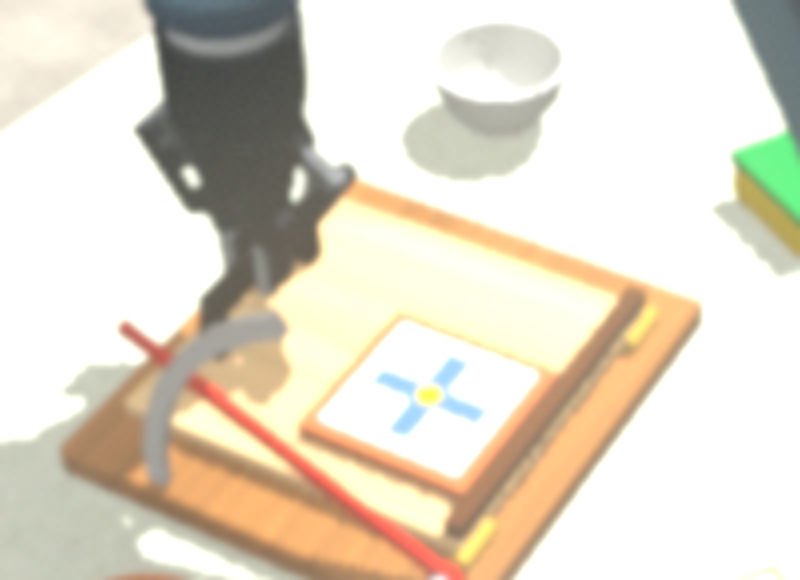

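Gripped (11.6 mm, the bar's 12 mm). Compute the arc.

Run:
```python
import numpy as np
a=np.linspace(0,.48,13); x=.187*np.cos(a)-.042*np.sin(a); z=.187*np.sin(a)+.042*np.cos(a)
for i in range(12): print(round(a[i+1],2),((x[i+1]-x[i])*100).round(2),(-(z[i+1]-z[i])*100).round(2))
```

```text
0.04 -0.18 -0.74
0.08 -0.21 -0.74
0.12 -0.24 -0.73
0.16 -0.27 -0.72
0.2 -0.3 -0.71
0.24 -0.33 -0.69
0.28 -0.35 -0.68
0.32 -0.38 -0.66
0.36 -0.41 -0.65
0.4 -0.43 -0.63
0.44 -0.46 -0.61
0.48 -0.48 -0.6
```

```bash
python3 -m creep '[{"xyz":[-0.09,0,-0.37],"spin":0},{"xyz":[-0.09,0,-0.37],"spin":0},{"xyz":[-0.1,0,-0.37],"spin":0},{"xyz":[-0.11,0,-0.37],"spin":0},{"xyz":[-0.12,0,-0.37],"spin":0},{"xyz":[-0.12,0,-0.36],"spin":0},{"xyz":[0,0,0],"spin":0}]'
python3 - <<'E'
from rig import viewer
import cv2
a=viewer.camera("side")[130:275,145:345,::-1]; cv2.imwrite("pics/side7.png",cv2.convertScaleAbs(cv2.resize(a,None,fx=4,fy=4,interpolation=cv2.INTER_CUBIC),alpha=1.8,beta=20))
E
```

```text
clock: 7.52
ee_pos: [0.6644, 0.0523, 0.0467]
orientation: [-3.133, -0.234, 0.002]
contact_force: [-3.9, -1.1, -8.9]
gripper_width: 0.0113
```

View pics/side7.png

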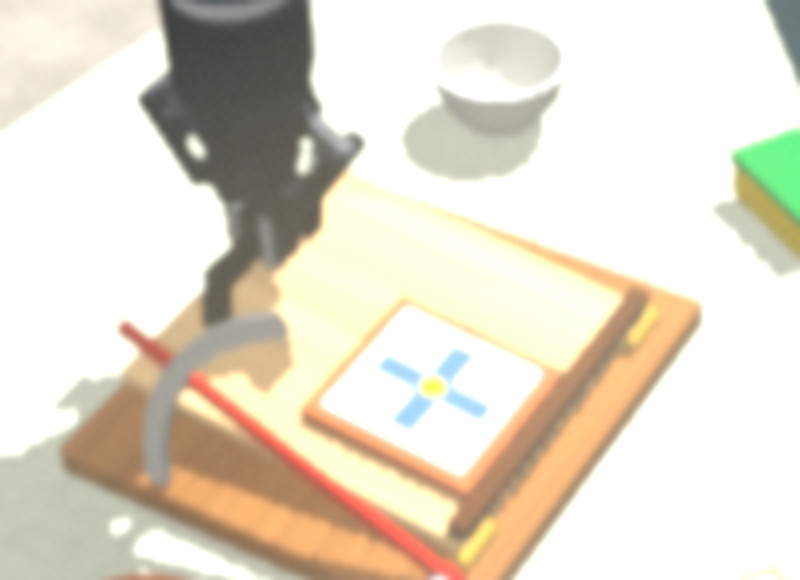

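The board rises with the handle, the tile is still on the ledge. Continue to ~0.36.

```bash
python3 -m creep '[{"xyz":[-0.13,0,-0.36],"spin":0},{"xyz":[-0.14,0,-0.36],"spin":0},{"xyz":[-0.15,0,-0.36],"spin":0},{"xyz":[-0.15,0,-0.35],"spin":0},{"xyz":[-0.16,0,-0.35],"spin":0},{"xyz":[-0.17,0,-0.34],"spin":0},{"xyz":[0,0,0],"spin":0}]'
python3 -m creep '[{"xyz":[-0.17,0,-0.34],"spin":0},{"xyz":[-0.18,0,-0.34],"spin":0},{"xyz":[-0.19,0,-0.33],"spin":0},{"xyz":[-0.19,0,-0.33],"spin":0},{"xyz":[-0.2,0,-0.33],"spin":0},{"xyz":[-0.21,0,-0.32],"spin":0},{"xyz":[0,0,0],"spin":0}]'
python3 - <<'E'
from rig import viewer
import cv2
for n,x0,y0 in(("side",145,130),("scene",145,180)):
  im=viewer.camera(n)[:,:,::-1];cv2.imwrite(f"pics/{n}8raw.png",im); a=im[y0:y0+145,x0:x0+200]; cv2.imwrite(f"pics/{n}8.png",cv2.convertScaleAbs(cv2.resize(a,None,fx=4,fy=4,interpolation=cv2.INTER_CUBIC),alpha=1.5,beta=10))
E
```

```text
clock: 8.15
ee_pos: [0.6557, 0.0511, 0.0684]
orientation: [-3.133, -0.234, 0.0]
contact_force: [-4.3, -0.7, -12.3]
gripper_width: 0.0115
clock: 8.73
ee_pos: [0.6447, 0.0495, 0.089]
orientation: [-3.133, -0.234, -0.001]
contact_force: [-1.7, 3.3, -10.3]
gripper_width: 0.0117
```

View pics/side8.png

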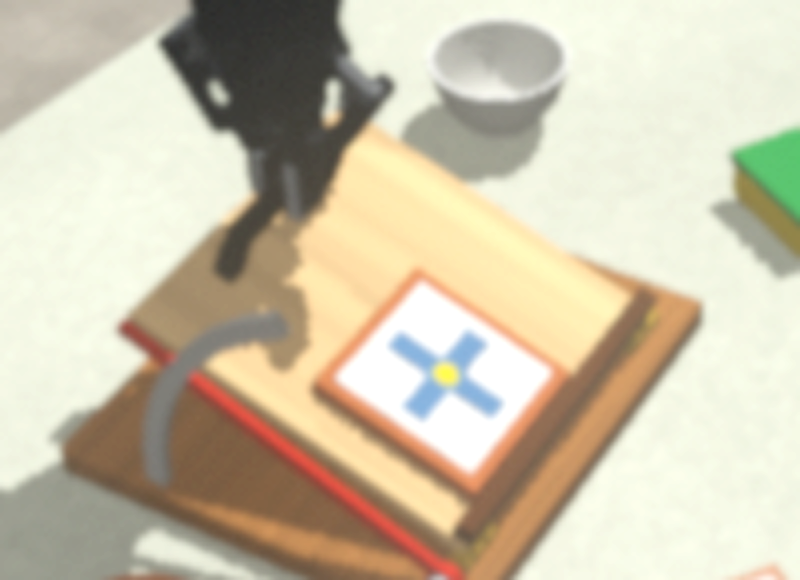

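View pics/scene8.png

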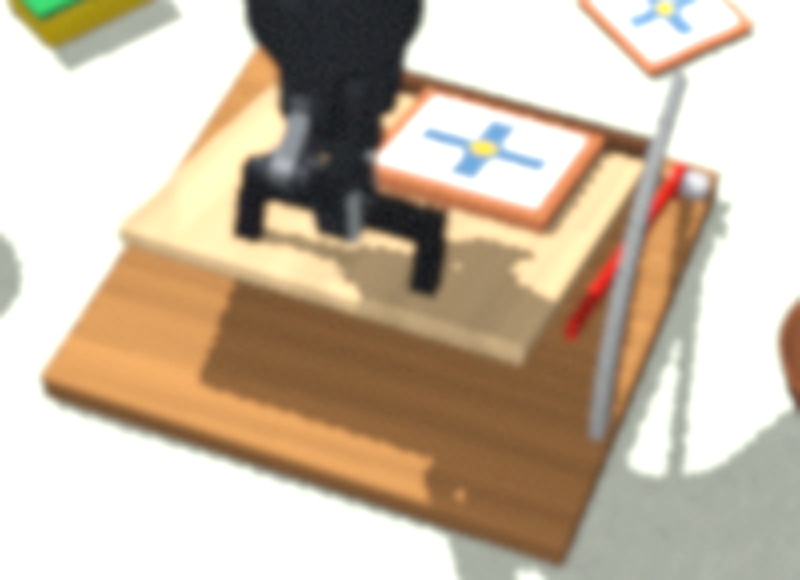

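```bash
cat > ang.py <<'E'
from h import *
def ang(p,obs):
    out=[]
    for n,uv,X in obs:
        f=lambda a:proj(n,pts(p,a[0],[X]))[0]-np.array(uv)
        s=least_squares(f,[.4],diff_step=1e-4); d=f([s.x[0]+.01])-f(s.x)
        out.append((n,X,round(float(s.x[0]),4),"res px",s.fun.round(1).tolist(),"px/rad",round(float(np.linalg.norm(d)*100),0)))
    return out
E
python3 - <<'E'
from ang import *
p=[.4857,.0253,.1487]
sc=lambda u,v:(145+(u-1.5)/4,180+(v-1.5)/4); sd=lambda u,v:(145+(u-1.5)/4,130+(v-1.5)/4)
for o in ang(p,[("scene",sc(123,233),(.21,-.1,.01)),("scene",sc(527,346),(.21,.1,.01)),("scene",sc(518,362),(.21,.1,0)),("side",sd(124,318),(.21,.1,.01)),
 ("scene",sc(572,335),(.205,.1175,0)),("side",sd(124,326),(.205,.1175,0))]): print(o)
import cv2
a=cv2.imread("pics/side8raw.png")[195:275,165:275]; cv2.imwrite("pics/side8z.png",cv2.convertScaleAbs(cv2.resize(a,None,fx=7,fy=7,interpolation=cv2.INTER_CUBIC),alpha=1.8,beta=10))
a=cv2.imread("pics/scene8raw.png")[210:310,235:335]; cv2.imwrite("pics/scene8z.png",cv2.convertScaleAbs(cv2.resize(a,None,fx=6,fy=6,interpolation=cv2.INTER_CUBIC),alpha=1.8,beta=10))
E
```

```text
('scene', (0.21, -0.1, 0.01), 0.3357, 'res px', [-0.8, -0.1], 'px/rad', 101.0)
('scene', (0.21, 0.1, 0.01), 0.354, 'res px', [1.1, 0.2], 'px/rad', 105.0)
('scene', (0.21, 0.1, 0), 0.3592, 'res px', [2.6, 0.4], 'px/rad', 102.0)
('side', (0.21, 0.1, 0.01), 0.3065, 'res px', [0.4, 0.1], 'px/rad', 62.0)
('scene', (0.205, 0.1175, 0), 0.4432, 'res px', [0.9, 0.2], 'px/rad', 105.0)
('side', (0.205, 0.1175, 0), 0.4454, 'res px', [-1.0, -0.4], 'px/rad', 59.0)
```

View pics/side8z.png

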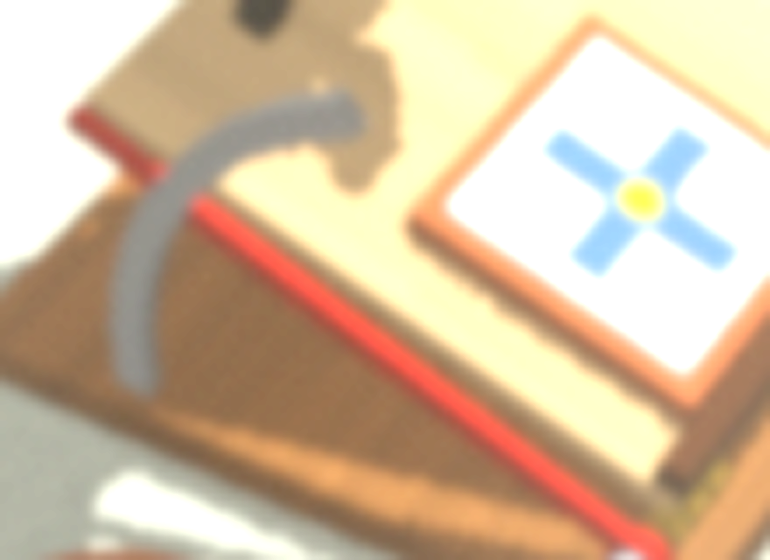

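View pics/scene8z.png

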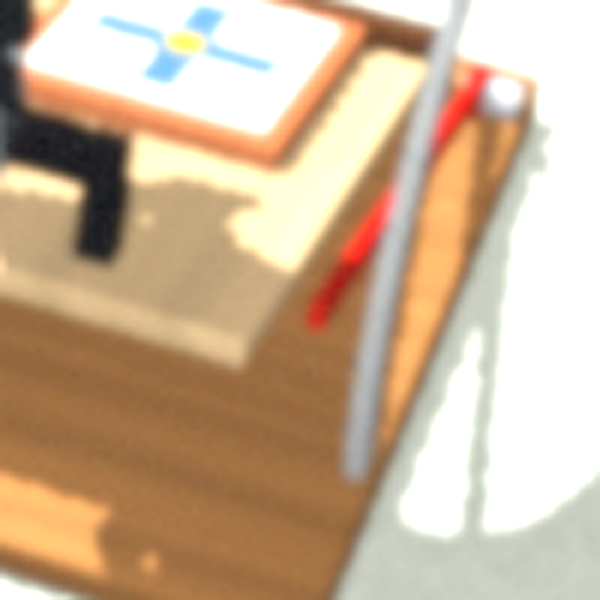

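```bash
python3 -m creep '[{"xyz":[-0.21,0,-0.32],"spin":0},{"xyz":[-0.22,0,-0.31],"spin":0},{"xyz":[-0.22,0,-0.31],"spin":0},{"xyz":[-0.23,0,-0.31],"spin":0},{"xyz":[-0.23,0,-0.3],"spin":0},{"xyz":[0,0,0],"spin":0},{"xyz":[0,0,0],"spin":0}]'
python3 - <<'E'
from rig import viewer
import cv2
for n,x0,y0,w,h,k in(("side",155,180,125,95,6),("scene",160,190,180,140,4.4)):
  im=viewer.camera(n)[:,:,::-1];cv2.imwrite(f"pics/{n}9raw.png",im); a=im[y0:y0+h,x0:x0+w]; cv2.imwrite(f"pics/{n}9.png",cv2.convertScaleAbs(cv2.resize(a,None,fx=k,fy=k,interpolation=cv2.INTER_CUBIC),alpha=1.7,beta=10))
E
```

```text
clock: 9.42
ee_pos: [0.635, 0.0482, 0.1033]
orientation: [-3.132, -0.233, -0.004]
contact_force: [3.6, 5.2, -16.4]
gripper_width: 0.0116
```

View pics/side9.png

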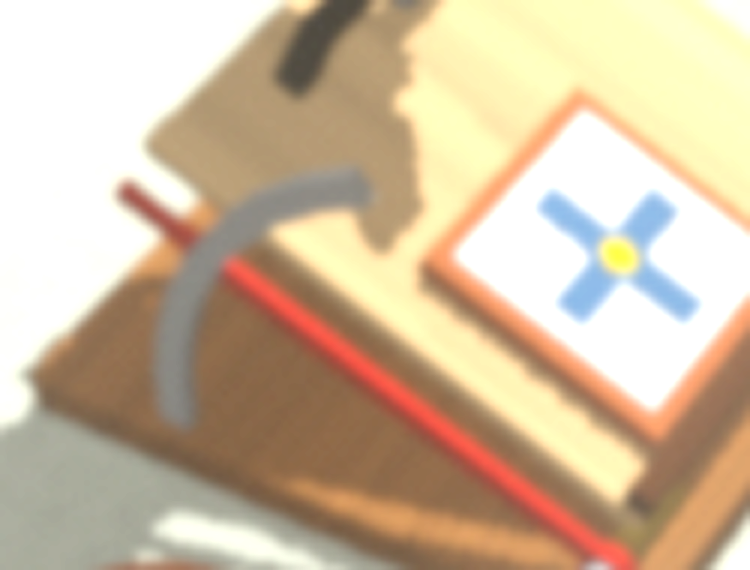

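View pics/scene9.png

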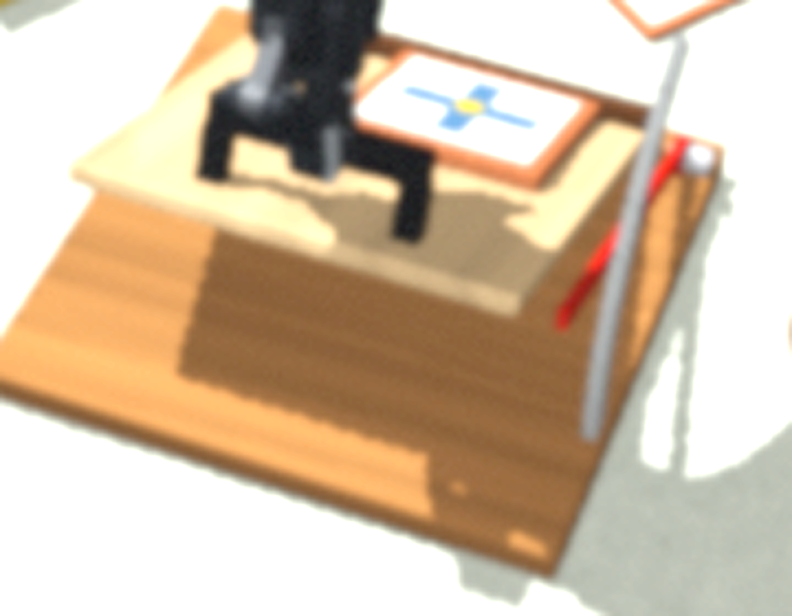

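Run:
```python
from ang import *
p=[.4857,.0253,.1487]
sc=lambda u,v:(160+(u-1.7)/4.4,190+(v-1.7)/4.4); sd=lambda u,v:(155+(u-2.5)/6,180+(v-2.5)/6)
for o in ang(p,[("scene",sc(77,172),(.21,-.1,.01)),("scene",sc(527,293),(.21,.1,.01)),("scene",sc(512,313),(.21,.1,0)),("side",sd(148,145),(.21,.1,.01)),
 ("scene",sc(562,325),(.205,.1175,0)),("side",sd(124,188),(.205,.1175,0))]): print(o)
```

```text
('scene', (0.21, -0.1, 0.01), 0.4263, 'res px', [-1.6, -0.2], 'px/rad', 106.0)
('scene', (0.21, 0.1, 0.01), 0.4492, 'res px', [-0.0, -0.0], 'px/rad', 112.0)
('scene', (0.21, 0.1, 0), 0.4498, 'res px', [2.4, 0.5], 'px/rad', 108.0)
('side', (0.21, 0.1, 0.01), 0.4094, 'res px', [-1.2, -0.5], 'px/rad', 61.0)
('scene', (0.205, 0.1175, 0), 0.4417, 'res px', [1.2, 0.2], 'px/rad', 105.0)
('side', (0.205, 0.1175, 0), 0.4462, 'res px', [-0.6, -0.2], 'px/rad', 59.0)
```

```bash
cat > joint.py <<'E'
from h import *
c1=lambda x0,y0,k:(lambda u,v:(x0+(u-(k-1)/2)/k,y0+(v-(k-1)/2)/k))
sc0=c1(145,180,4);sd0=c1(145,160,4);sc8=c1(145,180,4);sc9=c1(160,190,4.4);sd9=c1(155,180,6)
O=[("scene",sc0(120,350),(.21,-.1,.01),0),("scene",sc0(512,478),(.21,.1,.01),0),("scene",sc0(297,52),(0,-.1,.022),0),
("side",sd0(452,402),(0.006,.1,.022),0),("side",sd0(632,170),(0.006,-.1,.022),0),("side",sd0(128,283),(.21,.1,.01),0),
("scene",sc0(232,288),(.187,-.05,.051),0),("scene",sc0(425,345),(.187,.05,.051),0),
("side",sd0(305,82),(.187,-.05,.051),0),("side",sd0(203,183),(.187,.05,.051),0),
("scene",sc0(572,335),(.205,.1175,0),"P"),("side",sd0(124,206),(.205,.1175,0),"P"),("side",sd0(455,458),(0,.1175,0),"P"),
("scene",sc9(562,325),(.205,.1175,0),"P"),("side",sd9(124,188),(.205,.1175,0),"P"),
("scene",sc9(77,172),(.21,-.1,.01),"B"),("scene",sc9(527,293),(.21,.1,.01),"B"),("scene",sc9(512,313),(.21,.1,0),"B"),("side",sd9(148,145),(.21,.1,.01),"B")]
def run(O,nb=1,names=("B",)):
    def f(q):
        sh={"scene":q[4:6],"side":q[6:8]}; A={"P":q[3],0:0.}; A.update({n:q[8+i] for i,n in enumerate(names)})
        r=[proj(n,pts(q[:3],A[a],[X]))[0]+sh[n]-uv for n,uv,X,a in O]
        return np.concatenate([np.ravel(r),q[4:8]/1.5])
    s=least_squares(f,[.486,.025,.149,.444,0,0,0,0]+[.43]*len(names),loss="soft_l1",diff_step=1e-4,x_scale=[.1,.1,.1,.1,1,1,1,1]+[.1]*len(names))
    cov=np.linalg.inv(s.jac.T@s.jac); 
    print(s.x.round(4)); print("sd P,B",np.sqrt(np.diag(cov))[[3]+list(range(8,8+len(names)))].round(4))
    for o,r in zip(O,f(s.x)[:2*len(O)].reshape(-1,2)): print(o[0],o[2],o[3],r.round(1))
if __name__=="__main__": run(O)
E
python3 joint.py
```

```text
[ 0.4857  0.0232  0.1486  0.4503  0.3292  0.8308 -0.4906  1.6745  0.4471]
sd P,B [0.0086 0.0103]
scene (0.21, -0.1, 0.01) 0 [-0.2  0.2]
scene (0.21, 0.1, 0.01) 0 [ 0.2 -1.3]
scene (0, -0.1, 0.022) 0 [-0.3 -1. ]
side (0.006, 0.1, 0.022) 0 [1.  0.4]
side (0.006, -0.1, 0.022) 0 [ 1.4 -1.3]
side (0.21, 0.1, 0.01) 0 [-1.  -0.1]
scene (0.187, -0.05, 0.051) 0 [-0.8  0.4]
scene (0.187, 0.05, 0.051) 0 [0.8 1.1]
side (0.187, -0.05, 0.051) 0 [ 0.6 -1.2]
side (0.187, 0.05, 0.051) 0 [0.3 0. ]
scene (0.205, 0.1175, 0) P [ 0.3 -0.2]
side (0.205, 0.1175, 0) P [-0.6  0.4]
side (0, 0.1175, 0) P [-1.2  0.8]
scene (0.205, 0.1175, 0) P [ 0.6 -0.3]
side (0.205, 0.1175, 0) P [-0.2  0.6]
scene (0.21, -0.1, 0.01) B [-1.9 -2. ]
scene (0.21, 0.1, 0.01) B [-0.8  0.6]
scene (0.21, 0.1, 0) B [1.7 1.1]
side (0.21, 0.1, 0.01) B [ 0.1 -1.5]
```

Joint fit: pointer 0.450, board 0.447 (±0.01). Release and check.

```bash
python3 -m creep '[{"xyz":[0,0,0],"spin":0},{"xyz":[0,0,0],"spin":0},{"xyz":[0,0,0],"spin":0},{"xyz":[0,0,0],"spin":0}]' 3 35
python3 -m creep '[{"xyz":[0,0,-0.3],"spin":0},{"xyz":[0,0,-0.6],"spin":0},{"xyz":[0,0,-1],"spin":0},{"xyz":[0,0,-1.5],"spin":0},{"xyz":[0,0,-2],"spin":0},{"xyz":[0,0,-2],"spin":0},{"xyz":[0,0,-2],"spin":0},{"xyz":[0,0,-2],"spin":0},{"xyz":[0,0,-2],"spin":0},{"xyz":[0,0,0],"spin":0}]'
python3 - <<'E'
from rig import viewer
import cv2
for n,x0,y0,w,h,k in(("side",155,160,125,95,6),("scene",160,190,180,140,4.4)):
  im=viewer.camera(n)[:,:,::-1];cv2.imwrite(f"pics/{n}10raw.png",im); a=im[y0:y0+h,x0:x0+w]; cv2.imwrite(f"pics/{n}10.png",cv2.convertScaleAbs(cv2.resize(a,None,fx=k,fy=k,interpolation=cv2.INTER_CUBIC),alpha=1.5,beta=5))
E
```

```text
clock: 9.85
ee_pos: [0.6342, 0.0469, 0.1046]
orientation: [3.132, 0.234, 0.002]
contact_force: [0.7, 0.1, -0.1]
gripper_width: 0.0297
clock: 10.68
ee_pos: [0.6362, 0.0474, 0.2433]
orientation: [3.131, 0.234, 0.014]
contact_force: [-0.2, -0.3, 0.5]
gripper_width: 0.0299
```

View pics/side10.png

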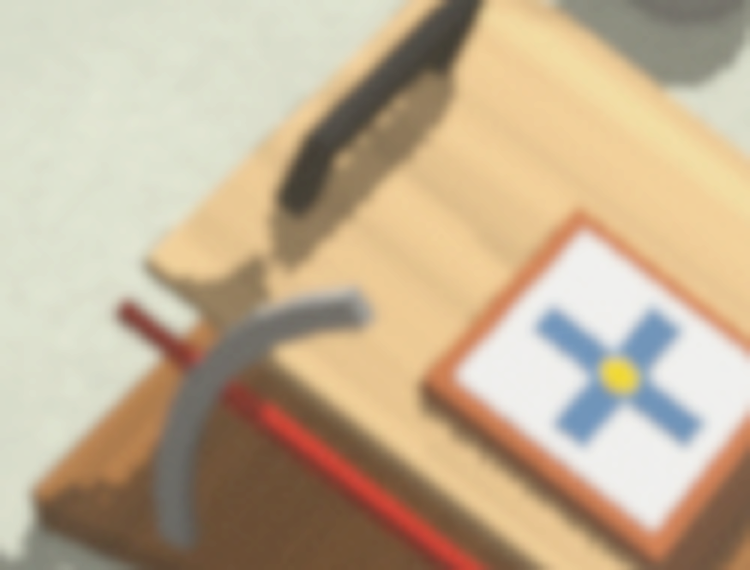

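View pics/scene10.png

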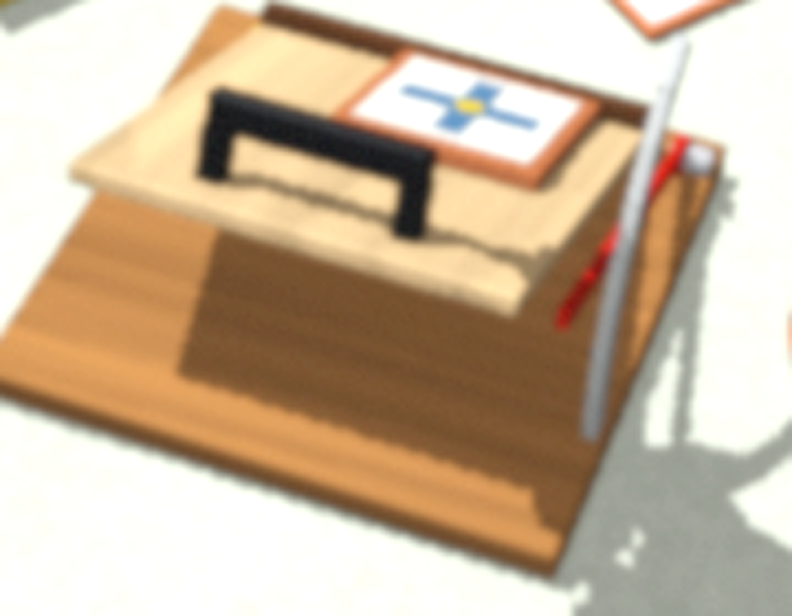

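```bash
cat > wshot.py <<'E'
import sys
from h import *
from rig import status
s=status.sense(); im=viewer.camera("wrist")[:,:,::-1]
M=np.eye(4);M[:3,:3]=R.from_rotvec(s["orientation"]).as_matrix();M[:3,3]=s["ee_pos"]
np.save(f"T{sys.argv[1]}.npy",np.linalg.inv(M@viewer.calibration("wrist")["T_tool_cam"]))
cv2.imwrite(f"pics/w{sys.argv[1]}.png",cv2.resize(im,(784,588),interpolation=cv2.INTER_CUBIC)); cv2.imwrite(f"pics/w{sys.argv[1]}raw.png",im)
E
python3 -m creep '[{"xyz":[0,0,0],"spin":0},{"xyz":[0,0,0],"spin":0},{"xyz":[0,0,0],"spin":0}]'
python3 wshot.py 10
python3 -m creep '[{"xyz":[-2,0,0],"spin":0},{"xyz":[-3,0,0],"spin":0},{"xyz":[-3,0,0],"spin":0},{"xyz":[-3,0,0],"spin":0},{"xyz":[-2,0,0],"spin":0},{"xyz":[0,0,0],"spin":0},{"xyz":[0,0,0],"spin":0},{"xyz":[0,0,0],"spin":0}]'
python3 wshot.py 11
```

```text
clock: 11.03
ee_pos: [0.6332, 0.0477, 0.2357]
orientation: [-3.132, -0.234, 0.004]
contact_force: [0.7, 0.3, 0.1]
gripper_width: 0.0298
clock: 11.75
ee_pos: [0.5059, 0.0283, 0.2371]
orientation: [3.133, 0.233, 0.001]
contact_force: [0.6, 0.6, 1.1]
gripper_width: 0.0304
```

View pics/w10.png

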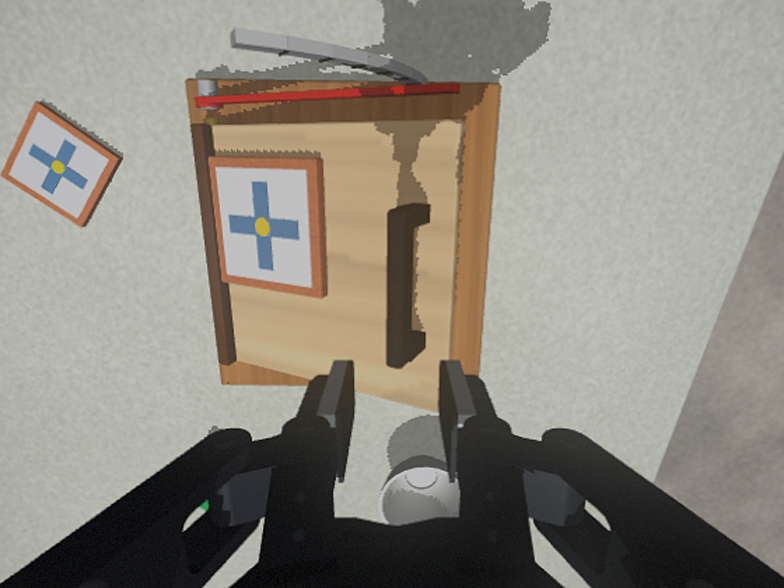

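View pics/w11.png

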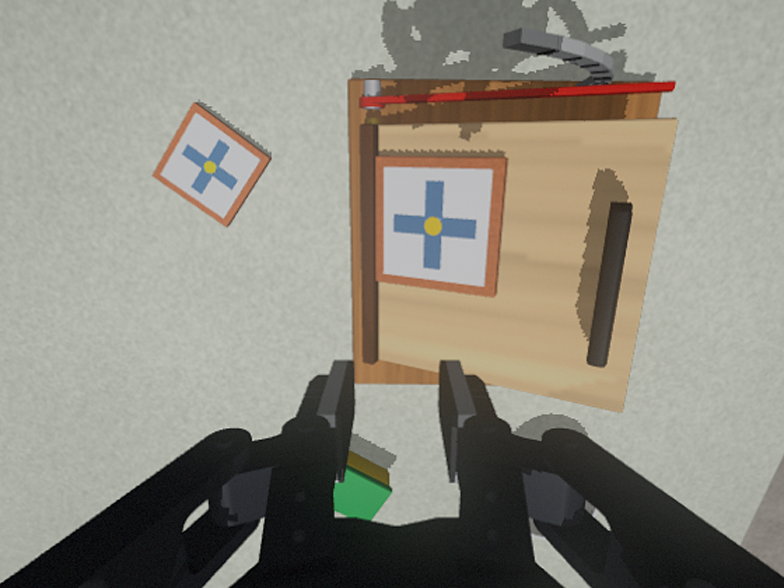

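Run:
```python
import cv2
im=cv2.imread("pics/w11raw.png")
cv2.imwrite("pics/w11a.png",cv2.resize(im[45:105,420:500],None,fx=9,fy=9,interpolation=cv2.INTER_CUBIC))
cv2.imwrite("pics/w11b.png",cv2.resize(im[45:105,240:320],None,fx=9,fy=9,interpolation=cv2.INTER_CUBIC))
```

```text
(no output)
```

View pics/w11a.png

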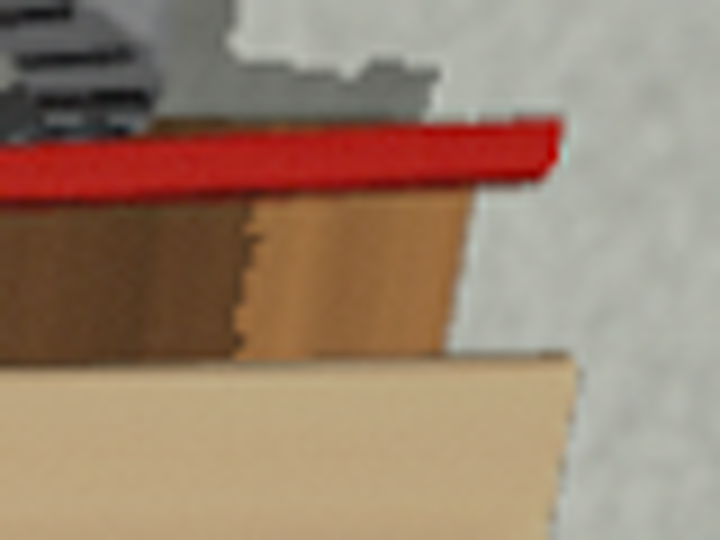

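View pics/w11b.png

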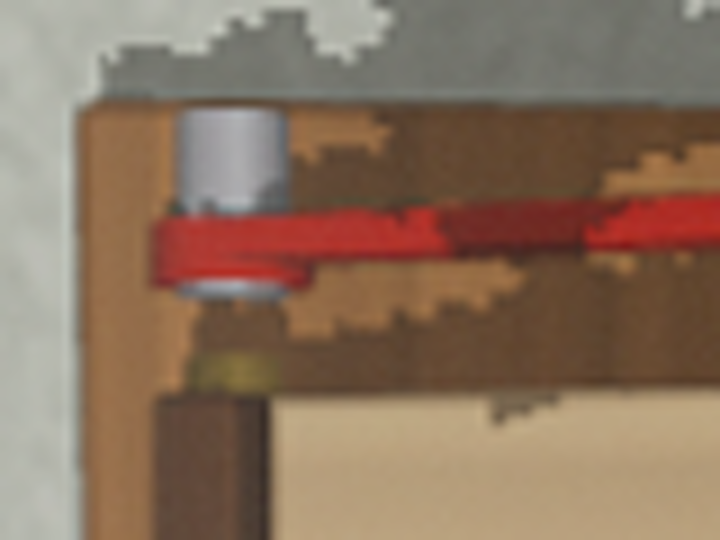

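```bash
cat > j2.py <<'E'
from h import *
from joint import O as O0, c1
C["wrist"]=viewer.calibration("wrist"); Tw=np.load("T11.npy")
A=c1(420,45,9);Bc=c1(240,45,9);S=lambda u,v:((u+.5)/1.4-.5,(v+.5)/1.4-.5)
sc=c1(160,190,4.4); sd=c1(155,160,6)
O=[o for o in O0 if o[3]!="B"]+[
("wrist",A(577,358),(.21,.1,.01),"B"),("wrist",S(622,411),(.21,-.1,.01),"B"),("wrist",Bc(157,397),(0,.1,.022),"B"),
("wrist",A(565,118),(.205,.12,.005),"P"),("wrist",A(557,165),(.205,.115,.005),"P"),("wrist",A(545,182),(.205,.115,-.005),"P"),
("scene",sc(73,173),(.21,-.1,.01),"B"),("scene",sc(528,293),(.21,.1,.01),"B"),("scene",sc(513,314),(.21,.1,0),"B"),("side",sd(147,263),(.21,.1,.01),"B"),
("scene",sc(562,325),(.205,.1175,0),"P"),("side",sd(122,308),(.205,.1175,0),"P")]
def f(q,O):
    sh={"scene":q[5:7],"side":q[7:9],"wrist":q[9:11]}; a={"P":q[3],"B":q[4],0:0.}
    r=[]
    for n,uv,X,k in O:
        T=None
        if n=="wrist":
            T=Tw.copy(); T[:3,3]+=Tw[:3,:3]@np.array([0,0,-q[11]*.002])
        r.append(proj(n,pts(q[:3],a[k],[X]),T)[0]+sh[n]-uv)
    return np.concatenate([np.ravel(r),q[5:9]/1.5,q[9:11]/2.5,q[11:12]])
x0=np.array([.486,.025,.149,.444,.44]+[0]*7)
for nm,OO in(("all",O),("no side",[o for o in O if o[0]!="side"]),("no scene",[o for o in O if o[0]!="scene"]),("no wrist",[o for o in O if o[0]!="wrist"])):
    s=least_squares(f,x0,args=(OO,),loss="soft_l1",diff_step=1e-4,x_scale=[.1]*5+[1]*7)
    J=np.linalg.inv(s.jac.T@s.jac); print(nm,s.x.round(4),"diff B-P",round(s.x[4]-s.x[3],4),"sd",round(float(np.sqrt(J[3,3]+J[4,4]-2*J[3,4])),4))
    if nm=="all":
        for o,r in zip(OO,f(s.x,OO)[:2*len(OO)].reshape(-1,2)): print(o[0],o[2],o[3],r.round(1))
E
python3 j2.py
```

```text
all [ 0.4865  0.0252  0.1428  0.4541  0.4403  0.0678  0.3699  0.2775  1.5978
  0.5313 -1.5607  0.5275] diff B-P -0.0139 sd 0.0117
scene (0.21, -0.1, 0.01) 0 [-0.3  0. ]
scene (0.21, 0.1, 0.01) 0 [-0.1 -1. ]
scene (0, -0.1, 0.022) 0 [ 0.1 -1.1]
side (0.006, 0.1, 0.022) 0 [0.5 0.6]
side (0.006, -0.1, 0.022) 0 [ 1.6 -1. ]
side (0.21, 0.1, 0.01) 0 [-1.  -0.2]
scene (0.187, -0.05, 0.051) 0 [-0.9  0.4]
scene (0.187, 0.05, 0.051) 0 [0.7 1.3]
side (0.187, -0.05, 0.051) 0 [ 0.9 -1.2]
side (0.187, 0.05, 0.051) 0 [ 0.4 -0. ]
scene (0.205, 0.1175, 0) P [ 0.2 -0.2]
side (0.205, 0.1175, 0) P [-0.7  0.1]
side (0, 0.1175, 0) P [-1.7  1. ]
scene (0.205, 0.1175, 0) P [ 0.5 -0.3]
side (0.205, 0.1175, 0) P [-0.3  0.3]
wrist (0.21, 0.1, 0.01) B [ 0.9 -1.2]
wrist (0.21, -0.1, 0.01) B [1.3 0.6]
wrist (0, 0.1, 0.022) B [-0.3 -0.4]
wrist (0.205, 0.12, 0.005) P [-0.3 -0.5]
wrist (0.205, 0.115, 0.005) P [-0.7  1. ]
wrist (0.205, 0.115, -0.005) P [-0.4  0.6]
scene (0.21, -0.1, 0.01) B [-1.1 -1.7]
scene (0.21, 0.1, 0.01) B [-1.4  1.7]
scene (0.21, 0.1, 0) B [1.1 1.9]
side (0.21, 0.1, 0.01) B [-0.1 -0.9]
scene (0.205, 0.1175, 0) P [ 0.5 -0.3]
side (0.205, 0.1175, 0) P [0.  0.3]
no side [ 0.4865  0.026   0.1408  0.4531  0.4447 -0.111   0.1913 -0.     -0.
  0.3387 -1.0855  0.7765] diff B-P -0.0084 sd 0.0126
no scene [ 0.486   0.0258  0.1417  0.4656  0.4241 -0.      0.      0.2864  1.5619
  0.1947 -0.4988  0.2342] diff B-P -0.0416 sd 0.0154
no wrist [ 0.4858  0.0233  0.1477  0.4506  0.4472  0.3415  0.8379 -0.47    1.6509
  0.      0.      0.    ] diff B-P -0.0034 sd 0.01
```

Fits give board−pointer = −0.014±0.012; I want a more sensitive view, so I move the wrist camera beyond the tip, where the angle changes the picture most.

```bash
python3 -m creep '[{"xyz":[2,0,0],"spin":0},{"xyz":[3,0,0],"spin":0},{"xyz":[3,0,0],"spin":0},{"xyz":[3,0,0],"spin":0},{"xyz":[3,0,0],"spin":0},{"xyz":[3,0,0],"spin":0},{"xyz":[3,0,0],"spin":0},{"xyz":[3,0,0],"spin":0},{"xyz":[3,0,0],"spin":0},{"xyz":[2,0,0],"spin":0},{"xyz":[0,0,0],"spin":0},{"xyz":[0,0,0],"spin":0}]'
python3 -m creep '[{"xyz":[0,0,0],"spin":0},{"xyz":[0,0,0],"spin":0},{"xyz":[0,0,0],"spin":0}]'
python3 wshot.py 12
```

```text
clock: 12.8
ee_pos: [0.7831, 0.0702, 0.2337]
orientation: [-3.132, -0.234, 0.005]
contact_force: [-0.5, 0.7, 0.3]
gripper_width: 0.0298
clock: 13.05
ee_pos: [0.7817, 0.0699, 0.238]
orientation: [3.133, 0.234, 0.001]
contact_force: [-0.7, -0.2, -0.1]
gripper_width: 0.0296
```

View pics/w12.png

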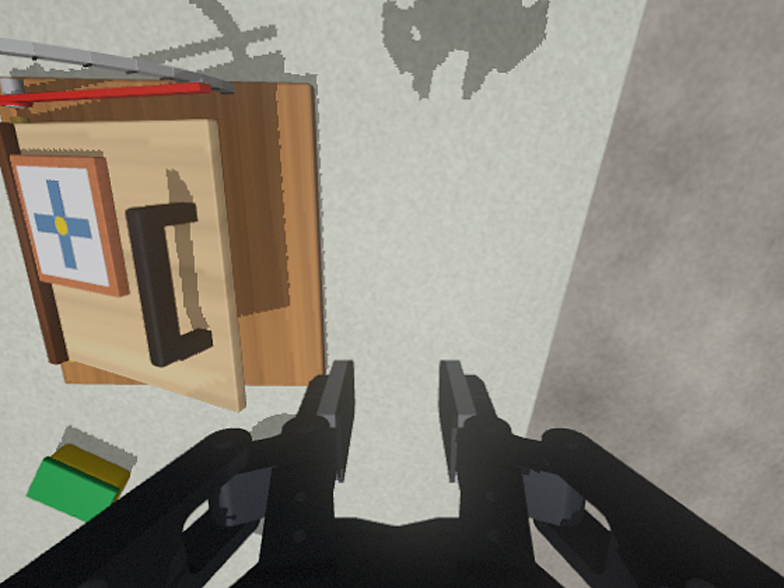

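Run:
```python
import cv2
im=cv2.imread("pics/w12raw.png")
cv2.imwrite("pics/w12a.png",cv2.resize(im[45:105,110:190],None,fx=9,fy=9,interpolation=cv2.INTER_CUBIC))
cv2.imwrite("pics/w12b.png",cv2.resize(im[45:105,0:80],None,fx=9,fy=9,interpolation=cv2.INTER_CUBIC))
cv2.imwrite("pics/w12c.png",cv2.resize(im[245:305,110:190],None,fx=9,fy=9,interpolation=cv2.INTER_CUBIC))
```

```text
(no output)
```

View pics/w12a.png

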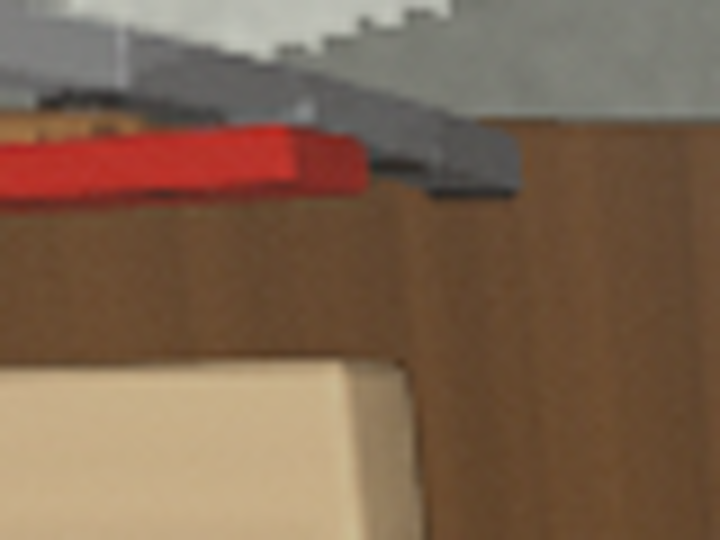

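View pics/w12b.png

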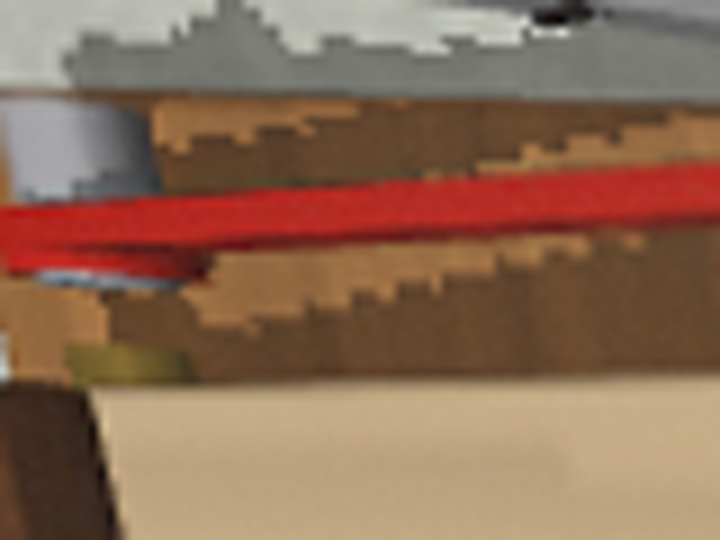

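View pics/w12c.png

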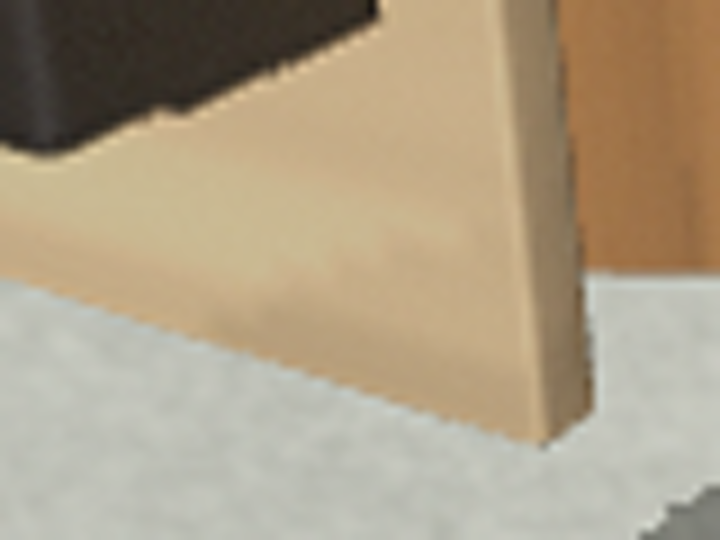

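```bash
cat > j3.py <<'E'
from h import *
import j2
from joint import c1
T2=np.load("T12.npy"); A=c1(110,45,9);Bc=c1(0,45,9);Cc=c1(110,245,9)
W=[("w2",A(293,127),(.205,.12,.005),"P"),("w2",A(297,190),(.205,.115,.005),"P"),("w2",A(367,190),(.205,.115,-.005),"P"),
("w2",A(342,360),(.21,.1,.01),"B"),("w2",A(406,370),(.21,.1,0),"B"),("w2",Cc(543,447),(.21,-.1,.01),"B"),("w2",Cc(592,408),(.21,-.1,0),"B"),("w2",Bc(92,388),(.012,.1,.022),"B")]
def f(q,O):
    a={"P":q[3],"B":q[4],0:0.}; sh={"scene":q[5:7],"side":q[7:9],"wrist":q[9:11],"w2":q[12:14]}; r=[]
    for n,uv,X,k in O:
        T=None;m=n
        if n in("wrist","w2"):
            T=(j2.Tw if n=="wrist" else T2).copy(); T[:3,3]+=T[:3,:3]@np.array([0,0,-(q[11] if n=="wrist" else q[14])*.002]); m="wrist"
        r.append((proj(m,pts(q[:3],a[k],[X]),T)[0]+sh[n]-uv))
    return np.concatenate([np.ravel(r),q[5:9]/1.5,q[9:11]/2.5,q[11:12],q[12:14]/2.5,q[14:15]])
x0=np.array([.486,.025,.149,.444,.44]+[0]*10)
ALL=j2.O+W
for nm,OO in(("all",ALL),("w2 only",W),("wrists",[o for o in ALL if o[0][0]=="w"]),("no side",[o for o in ALL if o[0]!="side"]),("no scene",[o for o in ALL if o[0]!="scene"])):
    s=least_squares(f,x0,args=(OO,),loss="soft_l1",diff_step=1e-4,x_scale=[.1]*5+[1]*10)
    J=np.linalg.inv(s.jac.T@s.jac+1e-9*np.eye(15)); print(nm,s.x.round(4)[:5],s.x[5:].round(1),"B-P",round(s.x[4]-s.x[3],4),"sd",round(float(np.sqrt(J[3,3]+J[4,4]-2*J[3,4])),4))
    for o,r in zip(OO,f(s.x,OO)[:2*len(OO)].reshape(-1,2)):
        if nm in("w2 only",) or (nm=="all" and o[0][0]=="w"): print(o[0],o[2],o[3],r.round(1))
E
python3 j3.py | grep -v "^scene\|^side\|^no wrist"
```

```text
all [ 0.4865  0.0252  0.1428  0.4541  0.4403  0.0678  0.3699  0.2775  1.5978
  0.5313 -1.5607  0.5275] diff B-P -0.0139 sd 0.0117
wrist (0.21, 0.1, 0.01) B [ 0.9 -1.2]
wrist (0.21, -0.1, 0.01) B [1.3 0.6]
wrist (0, 0.1, 0.022) B [-0.3 -0.4]
wrist (0.205, 0.12, 0.005) P [-0.3 -0.5]
wrist (0.205, 0.115, 0.005) P [-0.7  1. ]
wrist (0.205, 0.115, -0.005) P [-0.4  0.6]
no side [ 0.4865  0.026   0.1408  0.4531  0.4447 -0.111   0.1913 -0.     -0.
  0.3387 -1.0855  0.7765] diff B-P -0.0084 sd 0.0126
no scene [ 0.486   0.0258  0.1417  0.4656  0.4241 -0.      0.      0.2864  1.5619
  0.1947 -0.4988  0.2342] diff B-P -0.0416 sd 0.0154
  0.      0.      0.    ] diff B-P -0.0034 sd 0.01
all [0.4863 0.0255 0.1412 0.4591 0.449 ] [-0.   0.7  0.2  1.7  0.8 -1.5  0.8 -0.9 -0.5  1.4] B-P -0.0101 sd 0.0052
wrist (0.21, 0.1, 0.01) B [ 0.9 -1.3]
wrist (0.21, -0.1, 0.01) B [0.9 1.2]
wrist (0, 0.1, 0.022) B [-0.2 -0.6]
wrist (0.205, 0.12, 0.005) P [-0.3 -0.5]
wrist (0.205, 0.115, 0.005) P [-0.7  1. ]
wrist (0.205, 0.115, -0.005) P [-0.4  0.6]
w2 (0.205, 0.12, 0.005) P [-0.4  0.1]
w2 (0.205, 0.115, 0.005) P 
[... 285 characters left out ...]
  0.   0.   0.   0.  -0.3 -1.   5.5] B-P -0.0137 sd 0.007
w2 (0.205, 0.12, 0.005) P [-0.6 -0. ]
w2 (0.205, 0.115, 0.005) P [-0.3 -0.4]
w2 (0.205, 0.115, -0.005) P [1.9 1.2]
w2 (0.21, 0.1, 0.01) B [-1.1 -0.1]
w2 (0.21, 0.1, 0) B [ 1.6 -0.3]
w2 (0.21, -0.1, 0.01) B [-0.5  0.3]
w2 (0.21, -0.1, 0) B [1.5 0.1]
w2 (0.012, 0.1, 0.022) B [-0.5 -0.3]
wrists [0.4886 0.0259 0.1392 0.4941 0.4804] [ 0.   0.   0.   0.  -0.7 -1.4  2.1  0.2 -0.8  4.3] B-P -0.0137 sd 0.0062
no side [0.4862 0.0259 0.1398 0.4607 0.4505] [-0.1  0.7 -0.  -0.   0.7 -1.2  0.9 -0.9 -0.2  1.6] B-P -0.0102 sd 0.0054
no scene [0.4869 0.0256 0.1408 0.4675 0.4543] [-0.   0.   0.3  2.   0.3 -1.5  1.1 -0.8 -0.5  2. ] B-P -0.0132 sd 0.0059
```

```bash
sed -i 's/(.012,.1,.022),"B")\]/(.012,.1,.010),"B")]/' j3.py; python3 j3.py | grep "B-P"
python3 - <<'E'
from rig import viewer
import cv2
for n in("scene","side"): cv2.imwrite(f"pics/{n}13.png",viewer.camera(n)[:,:,::-1])
E
```

```text
0.5313 -1.5607  0.5275] diff B-P -0.0139 sd 0.0117
  0.3387 -1.0855  0.7765] diff B-P -0.0084 sd 0.0126
  0.1947 -0.4988  0.2342] diff B-P -0.0416 sd 0.0154
  0.      0.      0.    ] diff B-P -0.0034 sd 0.01
all [0.4859 0.0255 0.1405 0.4515 0.4397] [ 0.   0.4  0.2  1.5  0.8 -1.5  0.5 -1.6 -0.6  0.3] B-P -0.0118 sd 0.0055
w2 only [0.4842 0.0263 0.137  0.4482 0.4362] [-0.  -0.   0.  -0.  -0.  -0.  -0.  -0.4 -0.1  0.3] B-P -0.012 sd 0.0067
wrists [0.4854 0.0267 0.1375 0.4501 0.4356] [-0.  -0.  -0.   0.   0.7 -0.6  0.5 -1.7  0.3  0.3] B-P -0.0145 sd 0.0058
no side [0.4858 0.026  0.1393 0.451  0.4395] [-0.1  0.3  0.  -0.   0.8 -1.2  0.5 -1.6 -0.3  0.4] B-P -0.0114 sd 0.0057
no scene [0.4858 0.0261 0.139  0.4515 0.4365] [ 0.   0.   0.4  1.4  0.6 -1.1  0.5 -1.7 -0.2  0.3] B-P -0.015 sd 0.0059
```

View pics/scene13.png

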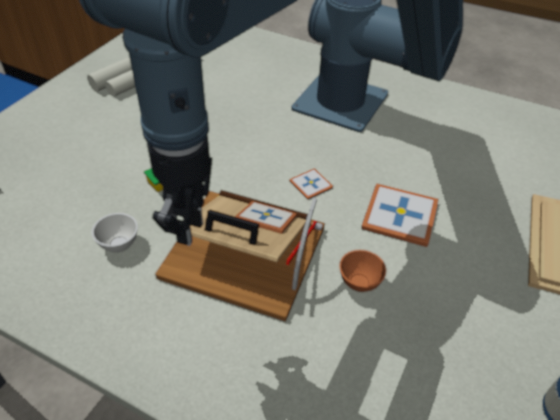

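View pics/side13.png

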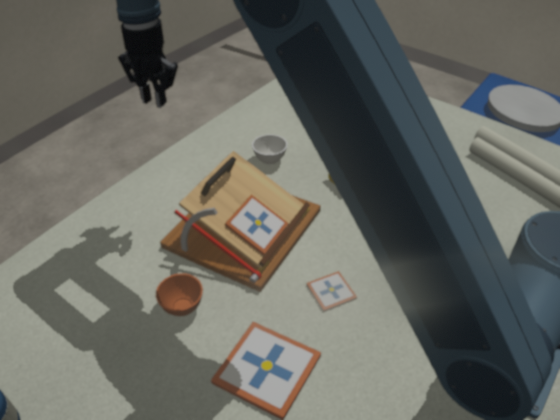

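The board stands with its tile on the ledge. The bowls, at (116,232) and (362,270) in the scene view, and the sponge have not moved. The arm is clear. Handing in.

```bash
python3 -c "
from rig import env; print(env.finish_job())"
```

```text
the job is handed in; nothing more can be done
None
```

I raised the board by its handle bar to about 0.44 rad, let go and backed the arm off. The pointer reads about 0.45 rad. The job was handed in at about 13 s.

- **Slope match:** the final fits put the board about 0.012 ± 0.006 rad (0.7°) below the pointer. All the camera combinations gave the board as lower, by 0.003 to 0.015 rad, except one early fit without the scene camera, which said 0.04. I left the slope as it was, because regripping risked more than it would gain.
- **First grasp failed:** the fingers shut just above the bar, because their tips are about 28 mm short of the stated TCP. I opened them, went 28 mm lower, and gripped it at 11.6 mm. Nothing was disturbed.
- **Last checks:** in the pictures the board stayed up after release with the tile against its ledge. The pointer and both bowls had not moved. The sponge was partly hidden in the last pictures, but what showed of it was in place. The arm was touching nothing, and the highest contact force I read was about 18 N.

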